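# Pack four motorcycle parts into their foam trays

### The arm

A 7-joint arm with a two-finger parallel gripper is mounted at the origin on the work surface. World frame = base frame: x ahead of the robot, y to its left, z up, the work surface at z = 0. Lengths are in m, angles in rad, forces in N, time in s.
With the tool pointing down it reaches from about 0.35 to 0.9 m from the base axis. Payload 8.1 kg.
Tool frame: the origin (TCP) lies between the finger pads; the fingertips stand 25 mm ahead of it and the grasp point (between the pads) lies 6 mm ahead of it; z points along the fingers, y is the direction in which the jaws open and shut (so a half turn about z gives the same grasp; the last joint's range is limited). The gripper opens to 92 mm and grips with 3 to 60 N. Pads are 19 mm wide; open, the fingers measure 130 mm over their backs; the gripper's body (75 mm by 190 mm) begins 47 mm behind the grasp point.
Start: joints at [-1.432, 0.434, 0.025, 1.573, -0.012, 1.134, -0.075], TCP at [0.15, 0.607, 0.223] pointing down, gripper open.
Joint ranges: [-2.62, 2.62], [-0.44, 2.09], [-1.27, 1.32], [0.08, 2.57], [-1.32, 4.46], [0.12, 2], [-2.74, 2.74]. Speed limits (rad/s): [2.22, 2.22, 3.01, 3.01, 3.14, 3.14, 3.14].

### API

Orientations are given as a rotation vector (axis times angle).
In Python, from cell import * gives the robot as it stands.
- The arm moves only by the shell command python3 -m jog 'ROWS' [FORCE]. ROWS is JSON, one flat list of numbers, 5 for each row, row after row: the finger opening in mm, from 0 to 91.8, then the shift along the tool's x, y, z in units of 40 mm (1.0 is 40 mm), then the turn about the tool's z in units of 6 degrees (1.0 is 6 degrees). A call has 1 to 20 rows; each row shifts and turns the pose as measured when the row begins, along the tool's axes as they then stand; what a row does not reach is not made up. A row lasts 1/12 s, in which the tool goes at most 41.7 mm and 7.16 degrees, less where a joint would pass 70% of its speed; a pose out of reach is approached as far as the arm can. A call is refused whole if a number of a shift passes 1 or a number of a turn 1, either way. A call with a gripper value outside its range is refused whole. The fingers move at their own pace and stop on an object; FORCE is the grip in N (left out, the last holds). Time passes only in rows, so rows that do not move let the fingers close. It gives the time, the measured TCP pose, the force and the opening at its end, in the units of the state.
- observe(): the state, without advancing time (a new reading comes with each control period).
- get_image(name): name is "side" or "top"; returns the picture (384x512x3 uint8, red, green, blue); there is no depth.
- camera_params(name): a dict with "intrinsics" (3x3 intrinsics, pixels), "dist_coeffs" ([k1, k2, p1, p2, k3] as OpenCV has them; the pictures are not rectified), "xyz" and "orientation" of the camera in the world. Camera axes: x right, y down, z forward; pixel columns grow to the right and rows downward; lengths in m; the calibration is good to about 2 mm. A picture is of the moment at which its call begins. camera_params takes no time and is no camera call.
- sign_off(): hands the job in, once; it reports no verdict.
The state is a dict: "clock": time; "joints": joint angles; "dq": joint speeds; "joint_efforts": joint torques, N m; "position": TCP position; "ee_rot": TCP orientation; "force": force on the tool from outside, world axes, zero at the start; "ft_torque": the same for the moment, N m; "width": opening from 0.0 (shut) to 1.0 (fully open).
Only numpy, scipy, OpenCV 4.12 (cv2) and the standard library are available. Lean on these libraries where they do the work, as an engineer would, in place of code of your own. Each camera call takes 0.05 s, during which the arm holds its last target. There are 200 camera calls.

### The job

Four motorcycle parts are ready to be posted: set the oil filter, the battery, the brake caliper and the starter motor each, the way up it stands now, into the shipping tray whose foam cut-out has its shape, so that it sits flat on the yellow floor of the cut-out. Put each one down gently, do not drop it, and leave the piston and the roll of tape where they are: they are not part of this shipment.

Things in the scene. Friction and masses are not known exactly. Their poses are not given: they have to be found in the camera images.
- filter_mid (a point): Oil filter: blue spin-on canister with a white band, round, 62 mm across, 70 mm high, standing on its open end on the bench, about 0.32 kg. The point is its centre, half-way up (35 mm above its underside); z is up.
- battery_mid (a point): Battery: black block, grey lid, a red and a black terminal at its -x end, green label on the long sides; 108 mm long (x) by 56 mm wide (y) by 70 mm high, about 0.62 kg. The point is its centre, 35 mm above its underside; z up. Its top 12 mm are 1 mm narrower on each side: grip across y below that.
- caliper_mid (a point): Brake caliper: gold block of two halves, slot between; body 94 (x) by 56 (y) by 60 mm high; at each x end, on the +y half only (y = 5.5 to 27.5 mm), a mounting lug 12 mm long and 26 mm high: 118 mm over the lugs. Round piston covers on its -y face. About 0.65 kg. Point: centre of the body, 30 mm above its underside; z up; grip across y.
- starter_mid (a point): Starter motor on its feet: dark can, diameter 54 mm, x = -38 to +38 mm, then a narrower nose to +60 and pinion to +74 mm. Feet 54 mm wide (y) under the can, 30 mm under the nose. Can top 58 mm, terminal on it (x = -24 mm) 65 mm above the underside. About 0.70 kg. Point: middle of the can on its axis, 31 mm above the underside, near the balance point; z up; grip across y here.
- filter_tray_seat (a point): Tray for the oil filter: cardboard tray 156 x 112 mm (x, y), 17 mm high, fixed; dark foam flush with its edge, cut-out 5 mm deep, yellow floor 12 mm above the bench. Point: on that floor, under the part's centre when in place; axes as the part's. Cut-out: round, 76 mm across, in the middle of the tray.
- battery_tray_seat (a point): Tray for the battery: cardboard tray 156 x 112 mm (x, y), 17 mm high, fixed; dark foam flush with its edge, cut-out 5 mm deep, yellow floor 12 mm above the bench. Point: on that floor, under the part's centre when in place; axes as the part's. Cut-out: plain rectangle 122 (x) by 70 mm (y) in the middle of the tray.
- caliper_tray_seat (a point): Tray for the caliper: cardboard tray 156 x 112 mm (x, y), 17 mm high, fixed; dark foam flush with its edge, cut-out 5 mm deep, yellow floor 12 mm above the bench. Point: on that floor, under the part's centre when in place; axes as the part's. Cut-out: 108 (x) by 70 mm (y) in mid-tray, with a notch at each x end (to x = -66, +66 mm) at y = -2 to +35 mm only.
- starter_tray_seat (a point): Tray for the starter: cardboard tray 156 x 112 mm (x, y), 17 mm high, fixed; dark foam flush with its edge, cut-out 5 mm deep, yellow floor 12 mm above the bench. Point: on that floor, under the part's centre when in place; axes as the part's. Cut-out: x = -45 to +45 mm, 68 mm wide, then 44 mm wide to x = +81 mm. Mid-tray is at x = +18 mm.
- piston_mid (a point): Piston, a bystander: bare aluminium, round, 54 mm across, 47 mm high, standing upright among the parts. The point is its centre, half-way up.
- tape_mid (a point): Roll of brown parcel tape, a bystander: 92 mm across, 48 mm high, lying flat among the parts. The point is its centre, half-way up.
There are look-alikes about, which are no part of the job. What is shaped like the part that bears battery_mid but pink or turquoise is not meant.

How it is judged:
At the end, for the whole second after the job is handed in: Each of the four parts stands upright (0.05 rad) on the yellow floor of its own tray's cut-out (2 mm), centre within 12 mm of the tray's point and, but for the filter, turned with the cut-out (0.2 rad), released and at rest; piston and tape roll within 30 mm of where they started (horizontal distance between filter_mid and filter_tray_seat below 0.012 m and z of filter_mid in the frame of filter_tray_seat between 0.032 and 0.037 m and angle between each of filter_mid, battery_mid, caliper_mid, starter_mid's own z axis and vertical below 0.05 rad and linear speed of each of oil_filter, battery, caliper, starter below 0.02 m/s and angular speed of each of oil_filter, battery, caliper, starter below 0.1 rad/s and horizontal distance between battery_mid and battery_tray_seat below 0.012 m and z of battery_mid in the frame of battery_tray_seat between 0.032 and 0.037 m and angle between the x axis of battery_mid and the x axis of battery_tray_seat, either way round below 0.2 rad and horizontal distance between caliper_mid and caliper_tray_seat below 0.012 m and z of caliper_mid in the frame of caliper_tray_seat between 0.027 and 0.032 m and angle between the x axis of caliper_mid and the x axis of caliper_tray_seat, either way round below 0.2 rad and horizontal distance between starter_mid and starter_tray_seat below 0.012 m and z of starter_mid in the frame of starter_tray_seat between 0.028 and 0.033 m and angle between the x axis of starter_mid and the x axis of starter_tray_seat, either way round below 0.2 rad and distance of each of piston_mid, tape_mid from where it was at the start of the episode below 0.03 m); the robot touches nothing.
It fails at once if a part is dropped or thrown (it moves faster than 0.7 m/s while the fingers do not hold it, a fall of some 25 mm) ((linear speed of oil_filter above 0.7 m/s and contact force between the fingers and oil_filter below 0.1 N) or (linear speed of battery above 0.7 m/s and contact force between the fingers and battery below 0.1 N) or (linear speed of caliper above 0.7 m/s and contact force between the fingers and caliper below 0.1 N) or (linear speed of starter above 0.7 m/s and contact force between the fingers and starter below 0.1 N)).
It fails at once if the piston or the tape roll is pushed or carried more than 30 mm from its place (distance of any of piston_mid, tape_mid from where it was at the start of the episode above 0.03 m).
It also fails if it takes over 83 s, if anything falls off the work surface, if the arm or the gripper's body presses on something with over 40 N, if the wrist force passes 120 N, or if a joint passes its speed limit or range.

## Working session

There is one attempt and no reset: what is moved stays moved. The work goes in short steps, Python scripts to look and compute and a shell command to move; the robot and the scene stay as the last step left them, time stands still between calls to the robot, and variables do not carry over. Pictures are saved under pics/ and viewed, about 12 in all and at most 16, crops included, and the job is handed in when it is done.

```bash
ls; mkdir -p pics
python3 - <<'E'
from cell import *
import cv2
s=observe();print({k:s[k] for k in('clock','position','ee_rot','width')})
for n in('top','side'):
    im=get_image(n);cv2.imwrite(f'pics/{n}0.png',cv2.resize(im[:,:,::-1],(800,600),interpolation=cv2.INTER_CUBIC));print(camera_params(n))
    cv2.imwrite(f'pics/raw_{n}0.png',im[:,:,::-1])
E
```

```text
pics
{'clock': 0.0, 'position': array([0.14958322, 0.60632009, 0.22254197]), 'ee_rot': array([-3.78930577e-01, -3.11862327e+00,  2.42670606e-03]), 'width': 0.9997482527035199}
{'intrinsics': array([[438.15457921,   0.        , 253.37929331],
       [  0.        , 438.15457921, 183.20075374],
       [  0.        ,   0.        ,   1.        ]]), 'dist_coeffs': array([-0.08262416,  0.        ,  0.        ,  0.        ,  0.        ]), 'xyz': array([0.33756175, 0.01062857, 1.29042591]), 'orientation': array([-2.19542343,  2.16808385, -0.12763098])}
{'intrinsics': array([[448.26621954,   0.        , 254.92792632],
       [  0.        , 448.26621954, 186.37016745],
       [  0.        ,   0.        ,   1.        ]]), 'dist_coeffs': array([0.01263553, 0.        , 0.        , 0.        , 0.        ]), 'xyz': array([-0.07758607, -0.84617779,  0.8867166 ]), 'orientation': array([-2.1964624 ,  0.61261462, -0.31571431])}
```

View pics/top0.png

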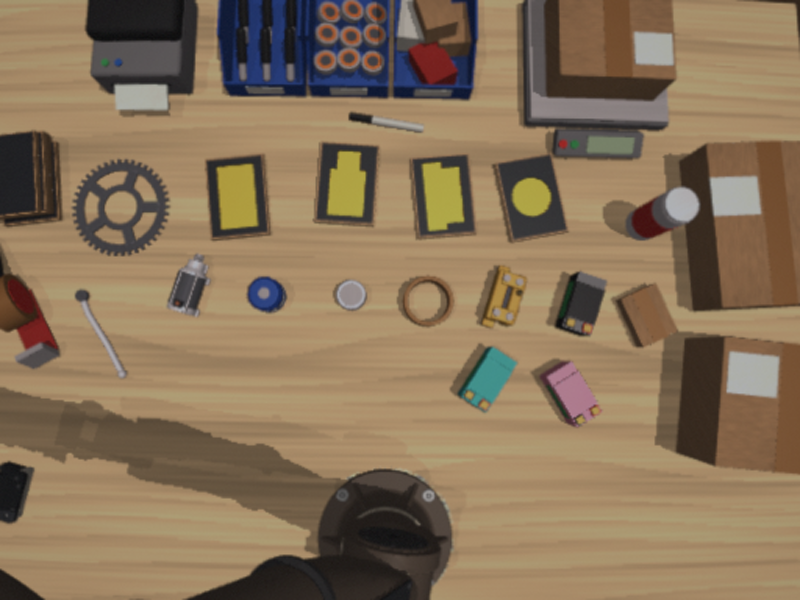

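View pics/side0.png

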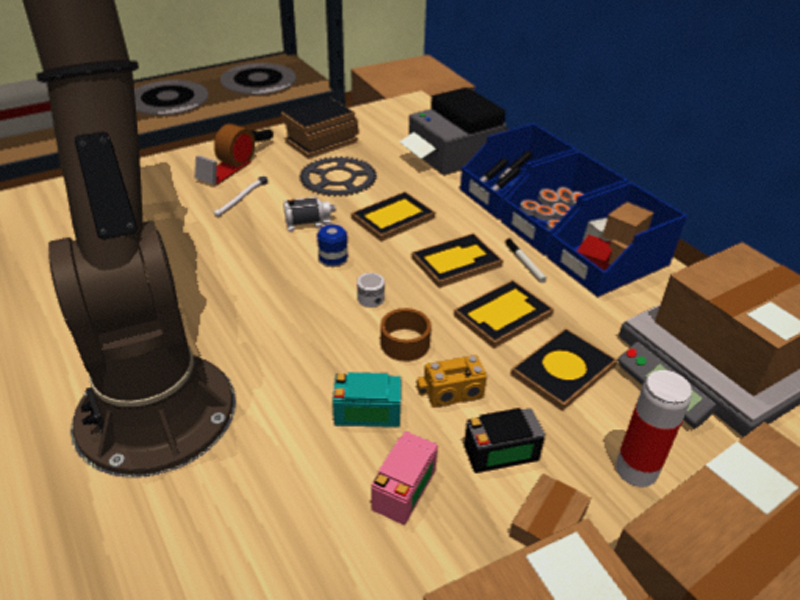

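The top view shows the trays left to right as battery (238,196), starter (347,183), caliper (443,196) and filter (531,197). The parts row is starter (188,287), filter (266,294), piston (350,294), tape (427,300), caliper (503,296) and battery (581,303). The look-alike batteries are the turquoise one (488,378) and the pink one (571,392). Next I'll enlarge the parts and segment the yellow floors.

```bash
cat > h.py <<'E'
import numpy as np,cv2
from cell import *
from scipy.spatial.transform import Rotation as R
def proj(n,P):
    c=camera_params(n);M=R.from_rotvec(c['orientation']).as_matrix();t=np.array(c['xyz'])
    p,_=cv2.projectPoints(np.atleast_2d(P).astype(float),cv2.Rodrigues(M.T)[0],-M.T@t,c['intrinsics'],c['dist_coeffs']);return p[:,0]
def ray(n,uv,z):
    c=camera_params(n);M=R.from_rotvec(c['orientation']).as_matrix();t=np.array(c['xyz'])
    q=cv2.undistortPoints(np.array(uv,float).reshape(-1,1,2),c['intrinsics'],c['dist_coeffs'])[:,0]
    d=np.c_[q,np.ones(len(q))]@M.T
    return t+d*((z-t[2])/d[:,2])[:,None]
E
python3 - <<'E'
from h import *
im=cv2.imread('pics/raw_top0.png')
for i,(x,y) in enumerate([(100,155),(245,155)]):
    c=cv2.resize(im[y:y+75,x:x+150],None,fx=5.3,fy=5.3,interpolation=cv2.INTER_CUBIC);cv2.imwrite(f'pics/c{i}.png',c) if 0 else None
    globals()[f'c{i}']=c
cv2.imwrite('pics/c.png',cv2.resize(np.vstack([c0,c1]),(800,800*c0.shape[0]*2//c0.shape[1]))[:800])
hsv=cv2.cvtColor(im,cv2.COLOR_BGR2HSV)
m=cv2.inRange(hsv,(24,170,120),(34,255,255));m[:90]=0;m[160:]=0
n,l,s,ce=cv2.connectedComponentsWithStats(m)
for i in range(1,n):
    if s[i,4]<100: continue
    cnt=cv2.findContours((l==i).astype('uint8'),0,2)[0][0][:,0]
    W=ray('top',cnt,.012)[:,:2];r=cv2.minAreaRect((W*1000).astype('float32'))
    print(s[i],ray('top',[ce[i]],.012)[0].round(4),[np.round(a,1) for a in r],cv2.boxPoints(r).round().tolist())
E
```

```text
(no output)
```

View pics/c.png

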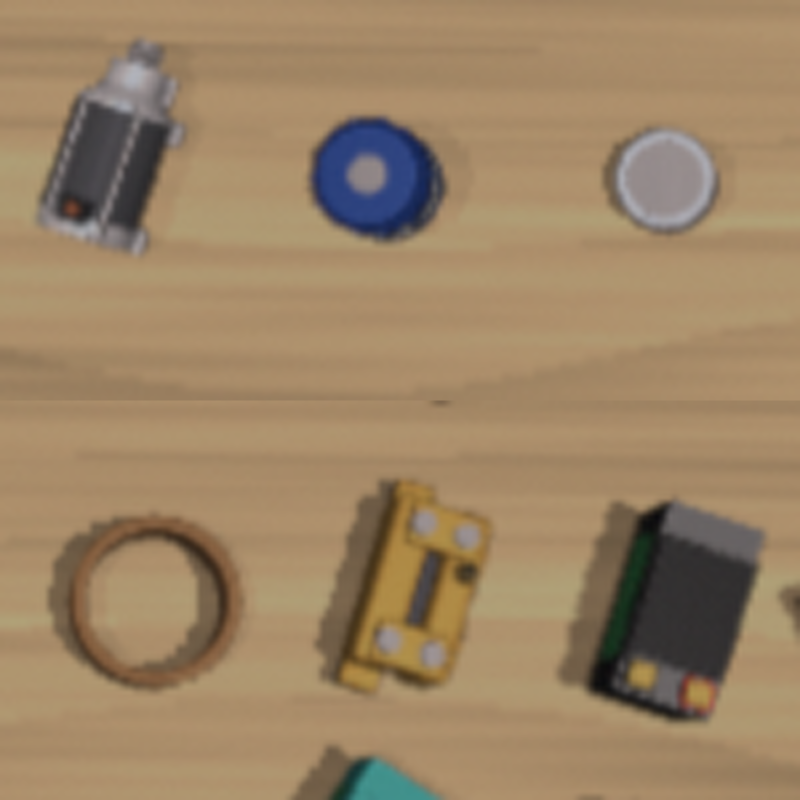

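The starter nose points up the picture (pinion tip at (148,45), rear at (91,235)). The filter top is centred at about (371,174) and the piston at (667,181). In the lower half, the caliper has its lugs on the left (+y) and the battery terminals are at the bottom (-x). Nothing was printed, so the yellow threshold needs fixing. I'll then guess poses and check them with model overlays.

```bash
cat > fit.py <<'E'
from h import *
im=cv2.imread('pics/raw_top0.png');hsv=cv2.cvtColor(im,cv2.COLOR_BGR2HSV)
print(hsv[125,152],hsv[126,340])
m=((hsv[...,0]>22)&(hsv[...,0]<36)&(hsv[...,1]>150)&(hsv[...,2]>90)).astype('uint8');m[:90]=0;m[157:]=0
n,l,s,ce=cv2.connectedComponentsWithStats(m)
for i in range(1,n):
    if s[i,4]<150: continue
    cnt=cv2.findContours((l==i).astype('uint8'),0,2)[0][0][:,0]
    W=ray('top',cnt,.012)[:,:2];r=cv2.minAreaRect((W*1000).astype('float32'))
    print(s[i],ray('top',[ce[i]],.012)[0].round(4),[np.round(a,1) for a in r],cv2.boxPoints(r).round().tolist())
def up(u,v): return (100+u/5.333,155+v/5.333) if v<400 else (245+u/5.333,155+(v-400)/5.333)
def pt(u,v,z): return ray('top',[up(u,v)],z)[0]
def ax(a,b,off=-np.pi/2*0):
    d=b-a;return np.degrees(np.arctan2(d[1],d[0]))
print('filter',pt(371,175,.07),'piston',pt(667,181,.047),'tape',pt(153,602,.048))
a,b=pt(91,235,.031),pt(147,45,.031);print('starter',a,b,np.linalg.norm(b-a),ax(a,b))
a,b=pt(440,682,.06),pt(490,517,.06);print('cal -y edge',a,b,np.linalg.norm(b-a),ax(a,b))
for q in [(668,503),(763,535),(708,718)]:print('bat',pt(*q,.07))
E
python3 fit.py
```

```text
[ 25 163 174] [ 27 154 175]
[210  97  24  41 798] [0.6539 0.0819 0.012 ] [array([659.3,  81.6]), array([ 66.1, 122.4]), np.float64(87.0)] [[597.0, 52.0], [719.0, 45.0], [722.0, 111.0], [600.0, 118.0]]
[139 105  26  42 914] [0.6302 0.2909 0.012 ] [array([630.5, 290.9]), array([121. ,  68.6]), np.float64(6.2)] [[567.0, 319.0], [574.0, 250.0], [694.0, 263.0], [687.0, 332.0]]
[271 104  25  42 818] [ 0.6399 -0.1005  0.012 ] [array([ 639.5, -102.4]), array([125.6,  67. ]), np.float64(5.5)] [[574.0, -75.0], [580.0, -142.0], [705.0, -130.0], [699.0, -63.0]]
[329 114  23  24 439] [ 0.6389 -0.2728  0.012 ] [array([ 638.6, -272.8]), array([66.7, 70.7]), np.float64(89.5)] [[603.0, -306.0], [674.0, -306.0], [674.0, -240.0], [604.0, -239.0]]
filter [0.43943311 0.22005941 0.07      ] piston [0.44028242 0.06597406 0.047     ] tape [ 0.43079172 -0.07251607  0.048     ]
starter [0.40805028 0.37779874 0.031     ] [0.51201925 0.35133701 0.031     ] 0.10728359255779713 -14.279491786746327
cal -y edge [ 0.38934672 -0.22430922  0.06      ] [ 0.47764547 -0.25160136  0.06      ] 0.0924203944022849 -17.17578662451541
bat [ 0.48538384 -0.34533795  0.07      ]
bat [ 0.46898512 -0.39667142  0.07      ]
bat [ 0.37137482 -0.36534431  0.07      ]
```

The tray rectangles match the given sizes. Now an overlay check of the part poses in both views.

```bash
cat >> h.py <<'E'
# part: x,y,yaw deg (start); seat: x,y,yaw
PARTS=dict(starter=(.4427,.369,-14.3),filter=(.4394,.220,-14),caliper=(.4418,-.2112,-17.2),battery=(.4284,-.3553,-17.8))
SEATS=dict(starter=(.6413,.0825,-3.3),filter=(.6388,-.2728,0),caliper=(.6395,-.1024,5.5),battery=(.6305,.2909,6.2))
DIM=dict(starter=(-38,38,-27,27,58),filter=(-31,31,-31,31,70),caliper=(-47,47,-28,28,60),battery=(-54,54,-28,28,70))
def plan(x,y,z,yaw):
    s=observe();p=np.array(s['position']);M=R.from_rotvec(s['ee_rot']).as_matrix()
    cur=np.degrees(np.arctan2(M[1,1],M[0,1]))-90
    d=M.T@(np.array([x,y,z])-p)/.04
    e=(yaw-cur+90)%180-90
    print('t%.2f pos'%s['clock'],p.round(4),'yaw %.1f'%cur,'tilt %.3f'%M[2,2],'| shift units',d.round(2),'turn units %.2f'%(-e/6),'| w %.1fmm'%(s['width']*91.8),'F',np.round(s['force'],1))
def draw(n,im,k,x,y,yaw,z0=0,sc=1,off=(0,0)):
    a,b,c,d,h=DIM[k];P=np.array([(i,j,q) for q in(0,h) for i,j in((a,c),(b,c),(b,d),(a,d))])/1000.
    w=np.radians(yaw);Rz=np.array([[np.cos(w),-np.sin(w),0],[np.sin(w),np.cos(w),0],[0,0,1]])
    if k=='filter': 
        t=np.linspace(0,6.28,25);C=np.c_[.031*np.cos(t),.031*np.sin(t)];rings=[np.c_[C,0*t+q] for q in(0,.07)]
    else: rings=[P[[0,1,2,3,0]],P[[4,5,6,7,4]]]
    for r in rings: cv2.polylines(im,[(((proj(n,r@Rz.T+[x,y,z0])-off+.5)*sc)).round().astype(int)],False,(255,0,255) if r[0,2] else (255,255,0),1)
E
python3 - <<'E'
from h import *
out=[]
for n,x,y,w,h in(('top',105,155,130,55),('top',300,155,100,65)):
    pass
im=cv2.imread('pics/raw_top0.png')
def panel(n,x,y,w,h,W,H):
    im=cv2.imread(f'pics/raw_{n}0.png')[y:y+h,x:x+w];s=W/w;c=cv2.resize(im,(W,H),interpolation=cv2.INTER_CUBIC)
    for k in PARTS: draw(n,c,k,*PARTS[k],sc=s,off=(x,y))
    return c
a=np.hstack([panel('top',105,158,80,60,400,300),panel('top',300,160,100,75,400,300)])
b=np.hstack([panel('side',175,120,60,45,400,300),panel('side',255,220,100,75,400,300)])
cv2.imwrite('pics/ov.png',np.vstack([a,b]))
for k in PARTS:
    x,y,w=PARTS[k];print(k);plan(x,y,.15,w)
E
```

```text
starter
t0.10 pos [0.1496 0.6064 0.2227] yaw -13.9 tilt -1.000 | shift units [-8.54 -4.    1.82] turn units 0.07 | w 91.7mm F [-0.5 -0.2  0.5]
filter
t0.10 pos [0.1496 0.6064 0.2227] yaw -13.9 tilt -1.000 | shift units [-9.35 -7.64  1.83] turn units 0.02 | w 91.7mm F [-0.5 -0.2  0.5]
caliper
t0.10 pos [0.1496 0.6064 0.2227] yaw -13.9 tilt -1.000 | shift units [-11.99 -18.09   1.84] turn units 0.56 | w 91.7mm F [-0.5 -0.2  0.5]
battery
t0.10 pos [0.1496 0.6064 0.2227] yaw -13.9 tilt -1.000 | shift units [-12.53 -21.67   1.85] turn units 0.66 | w 91.7mm F [-0.5 -0.2  0.5]
```

View pics/ov.png

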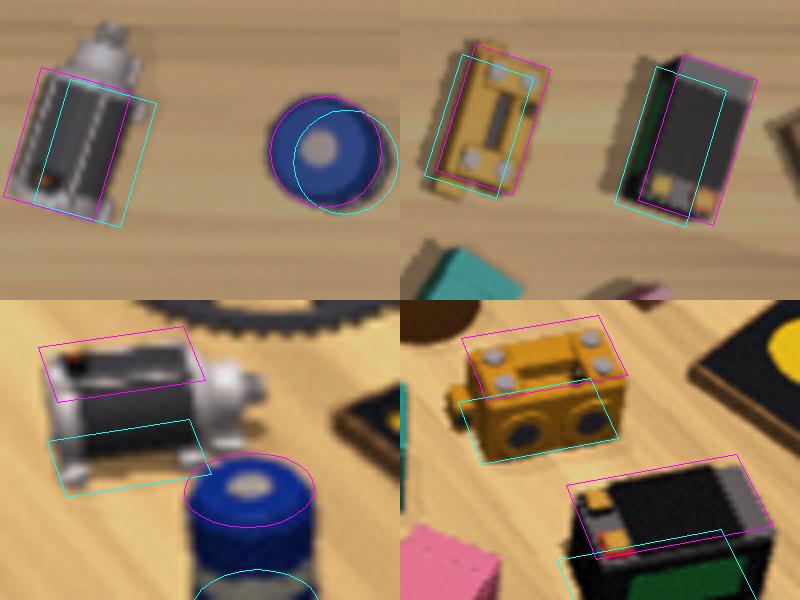

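The overlays fit in both views to within a few mm. I'll set out for the starter.

```bash
python3 -m jog '[85,-0.85,-0.4,0.15,0, 85,-0.85,-0.4,0.15,0, 85,-0.85,-0.4,0.15,0, 85,-0.85,-0.4,0.15,0, 85,-0.85,-0.4,0.15,0, 85,-0.85,-0.4,0.15,0, 85,-0.85,-0.4,0.15,0, 85,-0.85,-0.4,0.15,0, 85,-0.85,-0.4,0.15,0, 85,-0.85,-0.4,0.15,0, 85,0,0,0,0]' 30
python3 -c "
from h import *
x,y,w=PARTS['starter'];plan(x,y,.037,w)"
```

```text
clock: 1.02
position: [0.4487, 0.3603, 0.1547]
ee_rot: [-0.363, -3.116, 0.009]
force: [0.6, -1.0, 0.2]
width: 0.926
t1.02 pos [0.4487 0.3603 0.1547] yaw -13.3 tilt -1.000 | shift units [0.18 0.2  2.94] turn units 0.17 | w 85.0mm F [ 0.6 -1.   0.2]
```

```bash
python3 -m jog '[80,0.18,0.2,0,0.17, 80,0,0,0.5,0, 80,0,0,0.5,0, 80,0,0,0.5,0, 80,0,0,0.5,0, 80,0,0,0.5,0, 80,0,0,0.3,0, 80,0,0,0,0]'
python3 - <<'E'
from h import *
x,y,w=PARTS['starter'];plan(x,y,.037,w)
a=get_image('top')[150:230,90:190,::-1];b=get_image('side')[100:180,160:260,::-1]
cv2.imwrite('pics/s1.png',cv2.resize(np.hstack([a,b]),None,fx=4,fy=4,interpolation=cv2.INTER_CUBIC))
E
```

```text
clock: 1.68
position: [0.4456, 0.3649, 0.0369]
ee_rot: [-0.408, -3.11, 0.013]
force: [-0.5, 0.5, -0.0]
width: 0.871
t1.68 pos [0.4456 0.3649 0.0369] yaw -15.0 tilt -1.000 | shift units [ 0.1   0.08 -0.  ] turn units -0.11 | w 80.0mm F [-0.5  0.5 -0. ]
```

View pics/s1.png

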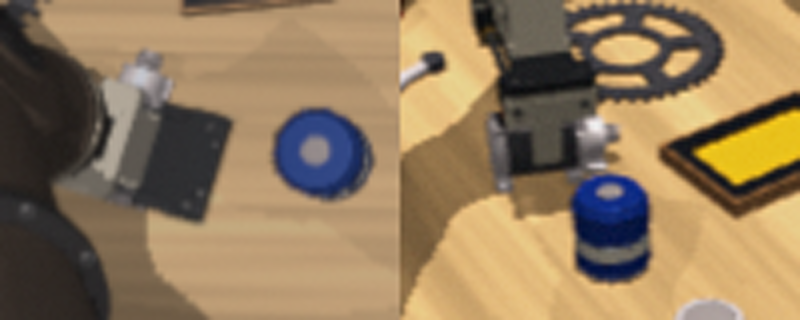

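The fingers straddle the can near its middle (side view, (545,140)). Close, then a test lift.

```bash
python3 -m jog '[80,0.1,0,0,0, 40,0,0,0,0, 40,0,0,0,0, 40,0,0,0,0, 40,0,0,0,0, 40,0,0,0,0, 40,0,0,0,0, 40,0,0,-0.2,0, 40,0,0,-0.5,0, 40,0,0,-0.5,0, 40,0,0,-0.5,0, 40,0,0,-0.5,0, 40,0,0,0,0]' 40
python3 -c "
from h import *
x,y,w=SEATS['starter'];plan(x,y,.13,w)"
```

```text
clock: 2.87
position: [0.4437, 0.3684, 0.1373]
ee_rot: [0.409, 3.115, -0.004]
force: [0.5, 0.8, 0.9]
width: 0.436
t2.87 pos [0.4437 0.3684 0.1373] yaw -15.0 tilt -1.000 | shift units [-6.62 -5.63  0.2 ] turn units -1.95 | w 40.0mm F [0.5 0.8 0.9]
```

Run:
```python
from h import *
a=get_image('top')[150:230,90:190,::-1];b=get_image('side')[90:170,160:260,::-1]
cv2.imwrite('pics/s2.png',cv2.resize(np.hstack([a,b]),None,fx=4,fy=4,interpolation=cv2.INTER_CUBIC))
```

```text
(no output)
```

View pics/s2.png

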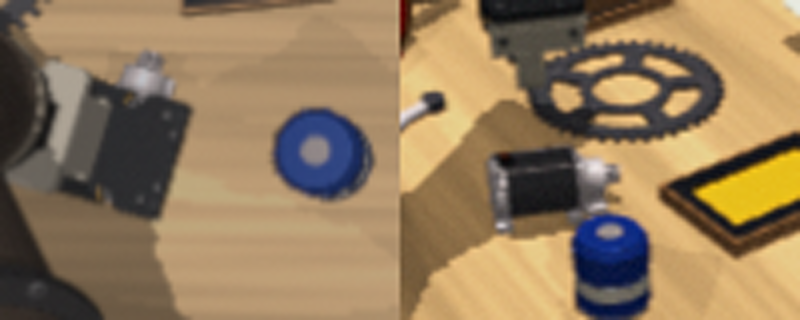

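The starter is still standing where it was, so the fingers hadn't closed in time. Reopen, descend again and wait for the grip.

```bash
python3 -m jog '[80,0,0,0,0, 80,0,0,0,0, 80,0,0,0,0, 80,0,0,0,0, 80,0,0,0,0, 80,0,0,0,0,80,0,0,0,0,80,0,0,0,0]' 40
python3 -m jog '[80,0,0,0.5,0, 80,0,0,0.5,0, 80,0,0,0.5,0, 80,0,0,0.5,0, 80,0,0,0.5,0, 80,0,0,0,0]'
python3 -m jog '[40,0,0,0,0, 40,0,0,0,0, 40,0,0,0,0, 40,0,0,0,0, 40,0,0,0,0, 40,0,0,0,0]'
python3 -m jog '[40,0,0,0,0, 40,0,0,0,0, 40,0,0,0,0, 40,0,0,0,0, 40,0,0,0,0, 40,0,0,0,0]'
```

```text
clock: 3.63
position: [0.4402, 0.365, 0.1297]
ee_rot: [-0.408, -3.108, 0.019]
force: [-0.0, -0.3, 0.4]
width: 0.869
clock: 4.13
position: [0.4412, 0.3658, 0.028]
ee_rot: [-0.409, -3.111, 0.011]
force: [-0.5, -1.1, -1.3]
width: 0.868
clock: 4.63
position: [0.4426, 0.3681, 0.0318]
ee_rot: [-0.408, -3.114, 0.005]
force: [-0.1, 0.0, -5.6]
width: 0.567
clock: 5.13
position: [0.4415, 0.3665, 0.0313]
ee_rot: [-0.408, -3.112, 0.009]
force: [-0.2, -0.7, -5.0]
width: 0.563
```

It's gripped, but 6 mm low (the tips would graze the foam), so I'll regrip higher.

```bash
python3 -m jog '[70,0,0,0,0, 70,0,0,0,0, 70,0,0,0,0, 70,0,-0.05,-0.2,0, 70,0,0,0,0]'
python3 -c "
from h import *
x,y,w=PARTS['starter'];plan(x,y,.039,w)"
python3 -m jog '[40,0,0,0,0, 40,0,0,0,0, 40,0,0,0,0, 40,0,0,0,0, 40,0,0,0,0, 40,0,0,0,0, 40,0,0,0,0,40,0,0,0,0,40,0,0,0,0]'
python3 -m jog '[40,0,0,-0.1,0, 40,0,0,-0.2,0, 40,0,0,-0.2,0, 40,0,0,0,0]'
```

```text
clock: 5.55
position: [0.4424, 0.3654, 0.0413]
ee_rot: [-0.409, -3.114, 0.006]
force: [0.4, 0.0, 0.3]
width: 0.76
t5.55 pos [0.4424 0.3654 0.0413] yaw -15.0 tilt -1.000 | shift units [0.02 0.09 0.06] turn units -0.11 | w 69.8mm F [0.4 0.  0.3]
clock: 6.3
position: [0.4432, 0.366, 0.0427]
ee_rot: [0.41, 3.114, -0.002]
force: [-0.0, -0.3, 1.0]
width: 0.452
clock: 6.63
position: [0.443, 0.3659, 0.0643]
ee_rot: [0.409, 3.115, -0.004]
force: [-0.0, -0.4, -0.8]
width: 0.438
```

Run:
```python
from h import *
a=get_image('top')[150:230,90:190,::-1];b=get_image('side')[90:170,160:260,::-1]
cv2.imwrite('pics/s3.png',cv2.resize(np.hstack([a,b]),None,fx=4,fy=4,interpolation=cv2.INTER_CUBIC))
```

```text
(no output)
```

View pics/s3.png

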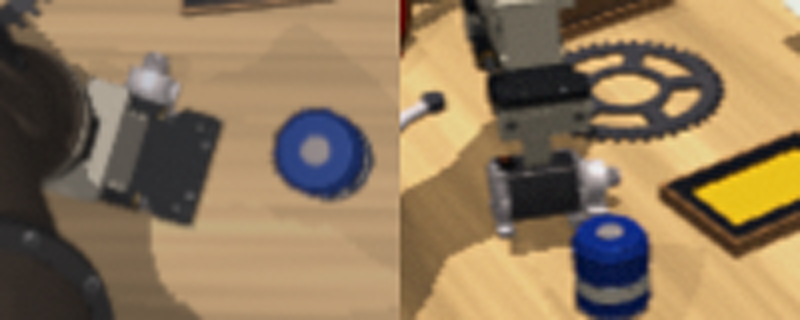

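Run:
```python
from h import *
s=observe();p=np.array(s['position']);M=R.from_rotvec(s['ee_rot']).as_matrix()
for side in(1,-1):
  for z in(.025,.006):
    print(side,z,(proj('side',p+M@[0,side*.021,z])-[160,90])*4+[400,0])
print((proj('top',p)-[90,150])*4)
a=cv2.imread('pics/s3.png')[60:260,460:640];cv2.imwrite('pics/s3c.png',cv2.resize(a,None,fx=3,fy=3))
print('can axis ends side', (proj('side',[[.4427-.038*.97,.369+.038*.25,.058],[.4427+.038*.97,.369-.038*.25,.058]])-[160,90])*4+[400,0])
```

```text
1 0.025 [[529.41197811 164.71768583]]
1 0.006 [[527.87534435 145.95980735]]
-1 0.025 [[538.56015217 190.42542083]]
-1 0.006 [[537.06627546 171.49198403]]
[[114.24495632 144.67987677]]
can axis ends side [[486.36401097 162.31594704]
 [574.43708671 149.59529205]]
```

View pics/s3c.png

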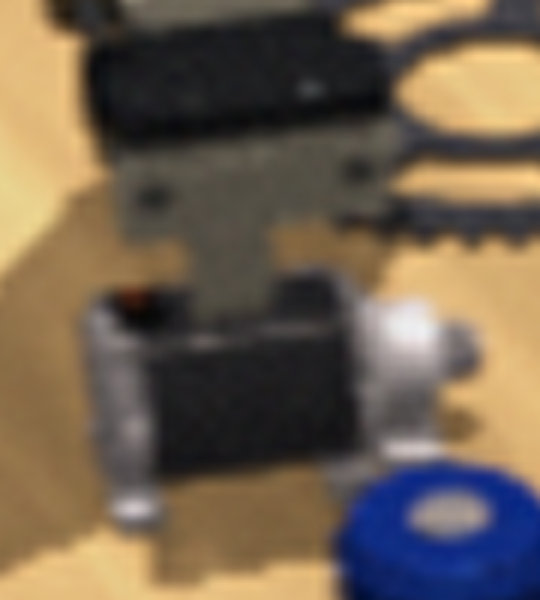

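In the side view the near fingertip is at (538,165), but the reported pose predicts (538,190). The fingertips are therefore about 25–30 mm higher than the reading suggests. Both grip widths agree: a can chord of 41.5 mm at TCP 0.043 and 51.7 mm at TCP 0.031. x and y agree with the picture. I'll go lower, watching force and image.

```bash
python3 -m jog '[80,0,0,0,0, 80,0,0,0,0, 80,0,0,0,0, 80,0,0,0,0, 80,0,0,0,0, 80,0,0,0,0]'
python3 -m jog '[80,0,0,0.4,0, 80,0,0,0.4,0, 80,0,0,0.3,0,80,0,0,0,0, 80,0,0,0.1,0, 80,0,0,0.1,0, 80,0,0,0,0]'
python3 - <<'E'
from h import *
x,y,w=PARTS['starter'];plan(x,y,.01,w)
s=observe();p=np.array(s['position']);M=R.from_rotvec(s['ee_rot']).as_matrix()
b=get_image('side')[105:165,165:245,::-1];b=cv2.resize(b,None,fx=7,fy=7,interpolation=cv2.INTER_CUBIC)
for z,c in((.025,(0,0,255)),(-.006,(0,255,0))):
    q=(proj('side',p+M@[0,-.042,z])[0]-[165,105])*7;cv2.circle(b,tuple(int(v) for v in q),4,c,-1)
cv2.imwrite('pics/s4.png',b)
E
```

```text
clock: 7.23
position: [0.442, 0.3651, 0.0624]
ee_rot: [-0.409, -3.114, 0.007]
force: [-0.2, 0.4, -1.0]
width: 0.821
clock: 7.82
position: [0.4429, 0.3657, 0.0096]
ee_rot: [0.409, 3.115, -0.004]
force: [0.2, -0.1, -0.8]
width: 0.868
t7.82 pos [0.4429 0.3657 0.0096] yaw -15.0 tilt -1.000 | shift units [ 0.03  0.08 -0.01] turn units -0.11 | w 79.7mm F [ 0.2 -0.1 -0.8]
```

View pics/s4.png

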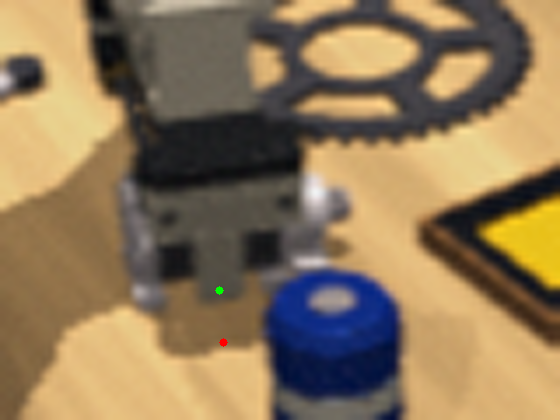

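The picture shows the true fingertip at (222,300), well above the red mark at (223,342) that the reading predicts. That puts the fingers at axis height now, so I'll close here.

```bash
python3 -m jog '[40,0,0.05,0,0, 40,0,0,0,0, 40,0,0,0,0, 40,0,0,0,0, 40,0,0,0,0, 40,0,0,0,0, 40,0,0,0,0,40,0,0,0,0,40,0,0,0,0]'
python3 -m jog '[40,0,0,-0.1,0, 40,0,0,-0.2,0, 40,0,0,-0.2,0, 40,0,0,0,0]'
```

```text
clock: 8.62
position: [0.4442, 0.3682, 0.0115]
ee_rot: [0.409, 3.113, -0.001]
force: [-0.0, 0.6, -0.3]
width: 0.581
clock: 8.95
position: [0.4427, 0.3672, 0.032]
ee_rot: [-0.409, -3.114, 0.006]
force: [0.5, 0.6, -5.3]
width: 0.578
```

Held: width is 53 mm and the weight shows. Lift and turn.

```bash
python3 -m jog '[40,0,0,-0.5,0, 40,0,0,-0.6,-0.65, 40,0,0,-0.6,-0.65, 40,0,0,-0.4,-0.65, 40,0,0,0,0]'
python3 -c "
from h import *
x,y,w=SEATS['starter'];plan(x+.001,y,.1,w)"
```

```text
clock: 9.37
position: [0.4415, 0.3665, 0.1195]
ee_rot: [-0.076, -3.138, 0.01]
force: [1.8, 0.9, -5.6]
width: 0.581
t9.37 pos [0.4415 0.3665 0.1195] yaw -2.8 tilt -1.000 | shift units [-5.36 -6.85  0.51] turn units 0.09 | w 53.3mm F [ 1.8  0.9 -5.6]
```

```bash
python3 -m jog '[40,-0.3,-0.4,0,0, 40,-0.5,-0.65,0,0, 40,-0.5,-0.65,0,0, 40,-0.5,-0.65,0,0, 40,-0.5,-0.65,0,0, 40,-0.5,-0.65,0,0, 40,-0.5,-0.65,0,0, 40,-0.5,-0.65,0,0, 40,-0.5,-0.65,0,0, 40,-0.5,-0.65,0,0, 40,-0.3,-0.4,0,0, 40,-0.2,-0.2,0,0, 40,0,0,0,0,40,0,0,0,0]'
python3 -c "
from h import *
x,y,w=SEATS['starter'];plan(x+.001,y,.03,w)"
```

```text
clock: 10.53
position: [0.6387, 0.069, 0.1059]
ee_rot: [-0.115, -3.125, 0.011]
force: [-0.9, 0.6, -5.0]
width: 0.58
t10.53 pos [0.6387 0.069  0.1059] yaw -4.2 tilt -1.000 | shift units [-0.09  0.36  1.89] turn units -0.15 | w 53.2mm F [-0.9  0.6 -5. ]
```

```bash
python3 -m jog '[40,-0.1,0.36,0.3,-0.15, 40,0,0,0.4,0, 40,0,0,0.4,0, 40,0,0,0.3,0,40,0,0,0,0]'
python3 - <<'E'
from h import *
x,y,w=SEATS['starter'];plan(x+.001,y,.025,w)
a=get_image('top')[85:165,180:260,::-1];b=get_image('side')[115:195,245:345,::-1]
cv2.imwrite('pics/s5.png',cv2.resize(np.hstack([a,b]),None,fx=4.4,fy=4.4,interpolation=cv2.INTER_CUBIC))
E
```

```text
clock: 10.95
position: [0.6399, 0.0929, 0.046]
ee_rot: [-0.082, -3.124, 0.003]
force: [-1.6, -0.3, -5.9]
width: 0.579
t10.95 pos [0.6399 0.0929 0.046 ] yaw -3.0 tilt -1.000 | shift units [-0.08 -0.25  0.53] turn units 0.05 | w 53.1mm F [-1.6 -0.3 -5.9]
```

View pics/s5.png

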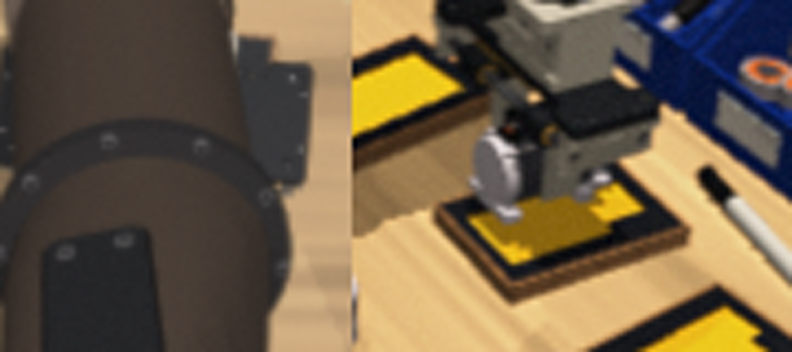

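The side view shows the starter hovering over its own cut-out, slightly to +y. Correct and descend.

```bash
python3 -m jog '[40,-0.05,-0.22,0,0, 40,0,0,0,0,40,0,0,0,0]'
python3 -c "
from h import *
x,y,w=SEATS['starter'];plan(x+.001,y,.025,w)"
python3 -m jog '[40,0,0,0.2,0, 40,0,0,0.15,0, 40,0,0,0,0]'
python3 -c "
from h import *
x,y,w=SEATS['starter'];plan(x+.001,y,.025,w)"
```

```text
clock: 11.3
position: [0.6443, 0.0842, 0.0507]
ee_rot: [-0.081, -3.13, 0.001]
force: [0.1, 1.2, -5.6]
width: 0.581
t11.30 pos [0.6443 0.0842 0.0507] yaw -2.9 tilt -1.000 | shift units [ 0.04 -0.04  0.64] turn units 0.06 | w 53.3mm F [ 0.1  1.2 -5.6]
clock: 11.55
position: [0.6458, 0.083, 0.0377]
ee_rot: [-0.084, -3.134, 0.0]
force: [-0.0, 0.2, -4.7]
width: 0.58
t11.55 pos [0.6458 0.083  0.0377] yaw -3.1 tilt -1.000 | shift units [ 0.08 -0.02  0.32] turn units 0.04 | w 53.3mm F [-0.   0.2 -4.7]
```

```bash
python3 -m jog '[40,0.05,0,0.12,0, 40,0,0,0,0]'; python3 -m jog '[40,0.05,0,0.1,0, 40,0,0,0,0]';python3 -m jog '[40,0,0,0.08,0, 40,0,0,0,0]'
```

```text
clock: 11.72
position: [0.6433, 0.083, 0.0319]
ee_rot: [-0.084, -3.133, 0.001]
force: [-0.0, 0.4, -6.3]
width: 0.581
clock: 11.88
position: [0.6408, 0.0832, 0.0272]
ee_rot: [-0.084, -3.132, 0.001]
force: [-0.4, -0.1, -5.4]
width: 0.581
clock: 12.05
position: [0.641, 0.0834, 0.024]
ee_rot: [-0.084, -3.133, 0.0]
force: [-0.1, 0.7, -4.1]
width: 0.581
```

```bash
python3 -m jog '[40,0,0,0.07,0, 40,0,0,0,0,40,0,0,0,0]'; python3 -c "
from h import *
x,y,w=SEATS['starter'];plan(x+.001,y,.0235,w)"
```

```text
clock: 12.3
position: [0.6422, 0.0835, 0.0248]
ee_rot: [-0.084, -3.136, -0.001]
force: [-0.5, 0.1, -6.1]
width: 0.582
t12.30 pos [0.6422 0.0835 0.0248] yaw -3.1 tilt -1.000 | shift units [-0.   -0.02  0.03] turn units 0.04 | w 53.5mm F [-0.5  0.1 -6.1]
```

```bash
python3 -m jog '[40,0,0,0.1,0, 40,0,0,0,0,40,0,0,0,0]'; python3 -m jog '[40,0,0,0.1,0, 40,0,0,0,0,40,0,0,0,0]'
```

```text
clock: 12.55
position: [0.6437, 0.0837, 0.0234]
ee_rot: [-0.085, -3.139, -0.002]
force: [-0.3, -0.1, -5.8]
width: 0.581
clock: 12.8
position: [0.6453, 0.0837, 0.0224]
ee_rot: [0.085, 3.138, 0.004]
force: [0.3, 0.5, -4.8]
width: 0.583
```

```bash
python3 -m jog '[40,0.08,0,0.15,0, 40,0,0,0,0,40,0,0,0,0]'; python3 -m jog '[40,0,0,0.1,0, 40,0,0,0,0]'
```

```text
clock: 13.05
position: [0.6472, 0.0837, 0.0205]
ee_rot: [0.086, 3.128, 0.006]
force: [-0.5, -0.1, -5.0]
width: 0.583
clock: 13.22
position: [0.6481, 0.0839, 0.0187]
ee_rot: [0.086, 3.126, 0.006]
force: [0.1, 0.3, -5.0]
width: 0.582
```

Run:
```python
from h import *
s=observe();print(np.round(s['joints'],3),np.round(s['joint_efforts'],1),np.round(s['ft_torque'],2))
x,y,w=SEATS['starter'];plan(x+.001,y,.0235,w)
b=get_image('side')[125:190,255:335,::-1];b=cv2.resize(b,None,fx=8,fy=8,interpolation=cv2.INTER_CUBIC)
cv2.imwrite('pics/s6.png',b)
```

```text
[-0.262  0.685  0.079  1.707 -0.075  0.737  1.37 ] [  0.1 -81.    3.  -25.5   0.    0.2   0. ] [ 0.04  0.03 -0.02]
t13.22 pos [0.6481 0.0839 0.0187] yaw -3.2 tilt -1.000 | shift units [ 0.14 -0.04 -0.12] turn units 0.02 | w 53.4mm F [ 0.1  0.3 -5. ]
```

View pics/s6.png

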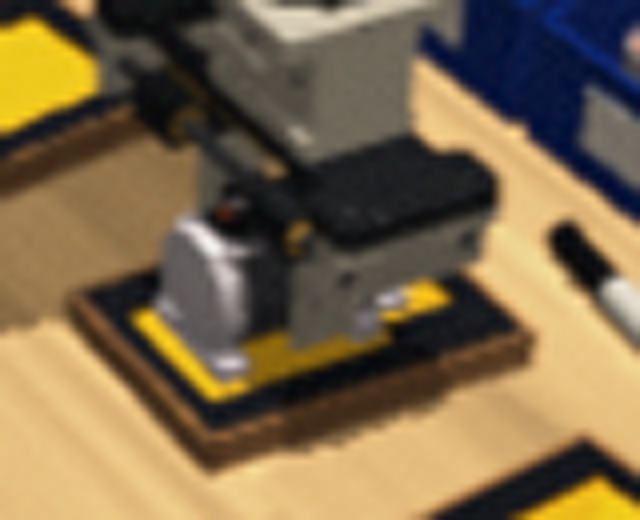

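Run:
```python
from h import *
w=np.radians(-3.2);Rz=np.array([[np.cos(w),-np.sin(w)],[np.sin(w),np.cos(w)]])
for cx,cy in((.6413,.0825),(.647,.084)):
  for z in (.012,.018):
    for q in((-38,-27),(38,-27)):
        P=np.r_[[cx,cy]+Rz@np.array(q)/1000,z];print(cx,z,q,((proj('side',P)[0]-[255,125])*8).round())
# cutout floor corners
for q in((-45,-34),(-45,34),(45,-34)):
    print('corner',q,((proj('side',np.r_[np.array([.6413,.0825])+Rz@np.array(q)/1000,.012])[0]-[255,125])*8).round())
```

```text
0.6413 0.012 (-38, -27) [214. 389.]
0.6413 0.012 (38, -27) [374. 336.]
0.6413 0.018 (-38, -27) [215. 377.]
0.6413 0.018 (38, -27) [375. 324.]
0.647 0.012 (-38, -27) [223. 382.]
0.647 0.012 (38, -27) [383. 330.]
0.647 0.018 (-38, -27) [224. 370.]
0.647 0.018 (38, -27) [384. 318.]
corner (-45, -34) [208. 403.]
corner (-45, 34) [122. 312.]
corner (45, -34) [398. 341.]
```

The starter's feet are at about (235,378) and (365,335), which matches 0–4 mm above the floor. Correct x and continue in small steps.

```bash
python3 -m jog '[40,0.15,0,0.05,0, 40,0,0,0,0]'; python3 -m jog '[40,0,0,0.1,0, 40,0,0,0,0]';  python3 -m jog '[40,0,0,0.1,0, 40,0,0,0,0]'
```

```text
clock: 13.43
position: [0.6477, 0.084, 0.0186]
ee_rot: [0.087, 3.115, 0.008]
force: [-1.4, 0.2, -5.7]
width: 0.582
clock: 13.6
position: [0.6492, 0.084, 0.0176]
ee_rot: [0.088, 3.112, 0.009]
force: [-1.6, 0.1, -6.5]
width: 0.577
clock: 13.77
position: [0.6502, 0.0841, 0.0162]
ee_rot: [0.088, 3.11, 0.01]
force: [0.1, 0.5, -5.6]
width: 0.573
```

Tilt and x are drifting while z barely falls, so something isn't tracking. I'll back up a little and see whether the pose recovers.

```bash
python3 -m jog '[40,0,0,-0.4,0, 40,0,0,0,0]'; python3 -m jog '[40,0.2,0,0,0, 40,0,0,0,0, 40,0,0,0,0]'
```

```text
clock: 13.93
position: [0.6481, 0.0839, 0.0301]
ee_rot: [0.088, 3.113, 0.009]
force: [1.6, 1.5, -5.8]
width: 0.577
clock: 14.18
position: [0.6365, 0.0843, 0.0254]
ee_rot: [0.087, 3.119, 0.007]
force: [0.3, 0.7, -6.4]
width: 0.583
```

```bash
python3 -m jog '[40,-0.1,0,-0.1,0, 40,0,0,0,0]'; python3 -m jog '[40,0,0,0,0, 40,0,0,0,0,40,0,0,0,0]';python3 -m jog '[40,0,0,0,0, 40,0,0,0,0,40,0,0,0,0]'
```

```text
clock: 14.35
position: [0.639, 0.0841, 0.0276]
ee_rot: [0.087, 3.123, 0.006]
force: [0.5, -0.4, -5.9]
width: 0.58
clock: 14.6
position: [0.639, 0.084, 0.0267]
ee_rot: [0.087, 3.123, 0.005]
force: [-0.8, -0.4, -5.3]
width: 0.583
clock: 14.85
position: [0.6392, 0.0839, 0.0266]
ee_rot: [0.087, 3.123, 0.005]
force: [0.9, -0.3, -4.6]
width: 0.579
```

```bash
python3 -m jog '[40,-0.03,0,0.15,0, 40,0,0,0,0]'; python3 -m jog '[40,0,0,0,0, 40,0,0,0,0]'
python3 - <<'E'
from h import *
b=get_image('side')[125:190,255:335,::-1];b=cv2.resize(b,None,fx=8,fy=8,interpolation=cv2.INTER_CUBIC)
cv2.imwrite('pics/s7.png',b)
E
```

```text
clock: 15.02
position: [0.6408, 0.0839, 0.0205]
ee_rot: [0.087, 3.123, 0.006]
force: [0.1, -0.5, -6.5]
width: 0.579
clock: 15.18
position: [0.6407, 0.0839, 0.02]
ee_rot: [0.087, 3.123, 0.006]
force: [-0.2, 0.2, -6.1]
width: 0.584
```

View pics/s7.png

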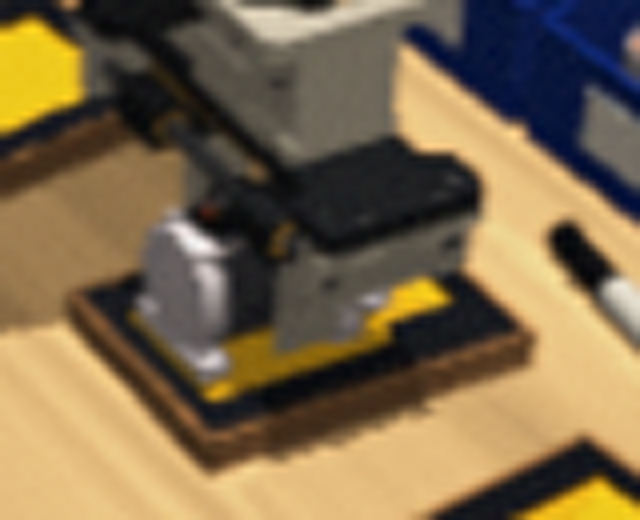

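The feet are at (212,375) and (350,330), about 4–6 mm above the floor and about 4 mm too far back. Move forward and down.

```bash
python3 -m jog '[40,-0.07,0,0.12,0, 40,0,0,0,0]'; python3 -m jog '[40,0,0,0.12,0, 40,0,0,0,0]';python3 -m jog '[40,0,0,0,0, 40,0,0,0,0]'
```

```text
clock: 15.4
position: [0.6442, 0.0839, 0.016]
ee_rot: [0.087, 3.122, 0.006]
force: [0.7, -0.1, -5.2]
width: 0.577
clock: 15.57
position: [0.6463, 0.0839, 0.0149]
ee_rot: [0.088, 3.118, 0.008]
force: [0.2, 0.0, -6.5]
width: 0.583
clock: 15.73
position: [0.6471, 0.0839, 0.0152]
ee_rot: [0.088, 3.116, 0.008]
force: [0.0, 0.7, -4.8]
width: 0.578
```

z has bottomed out near 0.015, which looks like contact. Release.

```bash
python3 -m jog '[62,0,0,0,0, 66,0,0,0,0, 70,0,0,0,0, 70,0,0,0,0, 70,0,0,0,0]'; python3 -m jog '[72,0,0,-0.5,0, 72,0,0,-0.6,0, 72,0,0,-0.7,0, 72,0,0,-0.7,0, 72,0,0,-0.5,0,80,0,0,0,0]'; python3 -c "
from h import *
x,y,w=PARTS['filter'];plan(x,y,.115,w)"
```

```text
clock: 16.15
position: [0.649, 0.0842, 0.0156]
ee_rot: [0.088, 3.113, 0.009]
force: [0.0, -0.4, 0.4]
width: 0.762
clock: 16.65
position: [0.6447, 0.0835, 0.139]
ee_rot: [0.087, 3.117, 0.008]
force: [1.5, -0.2, 0.1]
width: 0.817
t16.65 pos [0.6447 0.0835 0.139 ] yaw -3.2 tilt -1.000 | shift units [5.33 3.12 0.49] turn units 1.80 | w 75.0mm F [ 1.5 -0.2  0.1]
```

Released, the weight is off. Next the filter.

```bash
python3 -m jog '[86,0.4,0.2,0,0, 86,0.7,0.4,0.05,0, 86,0.7,0.4,0.05,0, 86,0.7,0.4,0.05,0, 86,0.7,0.4,0.05,0, 86,0.7,0.4,0.05,0, 86,0.7,0.4,0.05,0, 86,0.4,0.3,0,0, 86,0.2,0.1,0,0, 86,0,0,0,0, 86,0,0,0,0]'; python3 -c "
from h import *
x,y,w=PARTS['filter'];plan(x,y,.017,-3)
import cv2
cv2.imwrite('pics/raw_side1.png',get_image('side')[:,:,::-1])"
```

```text
clock: 17.57
position: [0.4382, 0.2173, 0.1201]
ee_rot: [0.091, 3.109, 0.006]
force: [0.1, -0.4, 0.2]
width: 0.938
t17.57 pos [0.4382 0.2173 0.1201] yaw -3.3 tilt -1.000 | shift units [0.05 0.06 2.58] turn units -0.06 | w 86.1mm F [ 0.1 -0.4  0.2]
```

```bash
python3 -m jog '[86,0.04,0.06,0.4,0, 86,0,0,0.6,0, 86,0,0,0.6,0, 86,0,0,0.6,0, 86,0,0,0.35,0, 86,0,0,0,0]'; python3 -c "
from h import *
x,y,w=PARTS['filter'];plan(x,y,.017,-3)"; python3 -m jog '[50,0,0,0,0, 50,0,0,0,0,50,0,0,0,0,50,0,0,0,0,50,0,0,0,0,50,0,0,0,0,50,0,0,0,0]' 30;python3 -c "
from h import *
x,y,w=PARTS['filter'];plan(x,y,.017,-3)"
```

```text
clock: 18.12
position: [0.4532, 0.2146, 0.0162]
ee_rot: [0.112, 3.097, 0.01]
force: [-0.1, 0.3, -0.3]
width: 0.937
t18.12 pos [0.4532 0.2146 0.0162] yaw -4.1 tilt -0.999 | shift units [ 0.35  0.11 -0.03] turn units -0.19 | w 86.0mm F [-0.1  0.3 -0.3]
clock: 18.7
position: [0.4583, 0.2129, 0.0195]
ee_rot: [0.121, 3.091, 0.012]
force: [1.0, -0.8, -2.6]
width: 0.652
t18.70 pos [0.4583 0.2129 0.0195] yaw -4.5 tilt -0.999 | shift units [0.49 0.14 0.04] turn units -0.24 | w 59.9mm F [ 1.  -0.8 -2.6]
```

The pose drifted 18 mm in x during the descent and the tilt is growing. Open, back off and examine the tracking.

```bash
cat > st.py <<'E'
from h import *
def st():
    s=observe();M=R.from_rotvec(s['ee_rot']).as_matrix();print(np.round(s['clock'],2),np.array(s['position']).round(4),'toolz xy',M[:2,2].round(4),'q',np.round(s['joints'],3),'dq',np.round(s['dq'],2))
st()
E
python3 -m jog '[86,0,0,0,0, 86,0,0,0,0,86,0,0,0,0]'>/dev/null; python3 st.py; python3 -m jog '[86,0,0,0,0]'>/dev/null;python3 st.py; python3 -m jog '[86,0,0,0,0]'>/dev/null;python3 st.py; python3 -m jog '[86,0,0,-0.5,0]'>/dev/null;python3 st.py; python3 -m jog '[86,0,0,-0.5,0]'>/dev/null;python3 st.py; python3 -m jog '[86,0,0,0,0]'>/dev/null;python3 st.py; python3 -m jog '[86,0,0,0,0]'>/dev/null;python3 st.py
```

```text
18.95 [0.4584 0.2131 0.0202] toolz xy [0.0489 0.0063] q [-0.598  0.499  0.056  2.111 -0.014  0.487  0.955] dq [-0. -0.  0. -0.  0.  0.  0.]
19.03 [0.4584 0.2132 0.0203] toolz xy [0.049  0.0064] q [-0.598  0.499  0.056  2.111 -0.014  0.487  0.955] dq [ 0. -0. -0.  0.  0. -0.  0.]
19.12 [0.4585 0.2132 0.0204] toolz xy [0.0492 0.0065] q [-0.598  0.499  0.056  2.111 -0.014  0.487  0.955] dq [ 0. -0.  0. -0.  0. -0.  0.]
19.2 [0.4559 0.2122 0.0382] toolz xy [0.0453 0.004 ] q [-0.602  0.466  0.059  2.102 -0.012  0.533  0.954] dq [-0.05 -0.49  0.04 -0.15  0.02  0.63 -0.02]
19.28 [0.4544 0.2117 0.0581] toolz xy [0.0437 0.003 ] q [-0.606  0.431  0.062  2.09  -0.01   0.583  0.952] dq [-0.05 -0.4   0.04 -0.14  0.02  0.57 -0.02]
19.37 [0.4556 0.2125 0.0605] toolz xy [0.0465 0.0048] q [-0.606  0.427  0.062  2.088 -0.01   0.585  0.952] dq [ 0.    0.04 -0.    0.02 -0.   -0.05  0.  ]
19.45 [0.4558 0.2127 0.061 ] toolz xy [0.0474 0.0054] q [-0.606  0.426  0.062  2.088 -0.01   0.585  0.952] dq [-0.   -0.03  0.   -0.02  0.    0.02 -0.  ]
```

```bash
python3 -m jog '[86,0,0,-0.8,0,86,0,0,-0.8,0,86,0,0,0,0,86,0,0,0,0]'>/dev/null; python3 st.py; python3 -m jog '[86,-1,0,0,0,86,-1,0,0,0,86,-1,0,0,0,86,0,0,0,0,86,0,0,0,0]'>/dev/null;python3 st.py; python3 -m jog '[86,0.3,0,0,0,86,0.3,0,0,0,86,0.3,0,0,0,86,0.3,0,0,0,86,0.3,0,0,0,86,0.3,0,0,0,86,0.3,0,0,0,86,0.3,0,0,0,86,0.3,0,0,0,86,0.3,0,0,0,86,0.3,0,0,0,86,0,0,0,0,86,0,0,0,0]'>/dev/null;python3 st.py
```

```text
19.78 [0.4515 0.2117 0.1244] toolz xy [0.0438 0.0031] q [-0.618  0.324  0.071  2.036 -0.003  0.744  0.945] dq [-0.   -0.03  0.   -0.03  0.    0.03 -0.  ]
20.2 [0.5718 0.2016 0.123 ] toolz xy [0.0368 0.0003] q [-0.499  0.482  0.088  1.775 -0.034  0.853  1.099] dq [ 0.04  0.07  0.02 -0.07  0.01 -0.02  0.02]
21.28 [0.4215 0.207  0.1033] toolz xy [ 0.0172 -0.0113] q [-0.64   0.33   0.068  2.097 -0.005  0.707  0.929] dq [-0.01 -0.   -0.01  0.04 -0.   -0.01 -0.01]
```

Slow inward motion removes tilt (0.037 to 0.017). Do half of that cycle again.

```bash
python3 -m jog '[86,-1,0.1,-0.2,0,86,-1,0.1,-0.2,0,86,0,0,-0.2,0,86,0,0,0,0]'>/dev/null; python3 st.py; python3 -m jog '[86,0.3,0,0,0,86,0.3,0,0,0,86,0.3,0,0,0,86,0.3,0,0,0,86,0.3,0,0,0,86,0,0,0,0,86,0,0,0,0]'>/dev/null;python3 st.py;python3 -c "
from h import *
x,y,w=PARTS['filter'];plan(x,y,.017,-3)"
```

```text
21.62 [0.5003 0.2073 0.1253] toolz xy [ 0.0088 -0.0163] q [-0.567  0.404  0.083  1.902 -0.019  0.837  1.027] dq [ 0.04  0.07  0.02 -0.06  0.01 -0.03  0.02]
22.2 [0.4292 0.2097 0.1206] toolz xy [ 0.0028 -0.0194] q [-0.636  0.324  0.07   2.047 -0.006  0.779  0.941] dq [-0.02 -0.02 -0.01  0.05 -0.   -0.01 -0.01]
t22.20 pos [0.4292 0.2097 0.1206] yaw -3.7 tilt -1.000 | shift units [-0.23  0.32  2.59] turn units -0.11 | w 86.3mm F [-0.   0.4  0.1]
```

Run:
```python
from h import *
b=get_image('side')[:,:,::-1]
for im in (cv2.imread('pics/raw_side0.png'),cv2.imread('pics/raw_side1.png'),b):
    c=im[130:185,190:235].astype(int);m=(c[...,0]>c[...,2]+60)&(c[...,0]>80);ys,xs=np.where(m);print(xs.mean()+190,ys.mean()+130,m.sum(),xs.min(),xs.max(),ys.max())
print(proj('side',[[.44,.22,0],[.45,.22,0],[.44,.23,0]]))
cv2.imwrite('pics/s8.png',cv2.resize(np.vstack([b[120:200,180:260],b[120:200,250:330]]).copy(),None,fx=3.6,fy=3.6,interpolation=cv2.INTER_CUBIC))
```

```text
212.0810810810811 149.68243243243242 148 14 30 25
212.8 149.43333333333334 30 14 29 23
215.5625 150.125 16 19 30 23
[[212.90227421 165.44945577]
 [215.60415615 164.53267532]
 [211.49277964 163.87435417]]
```

View pics/s8.png

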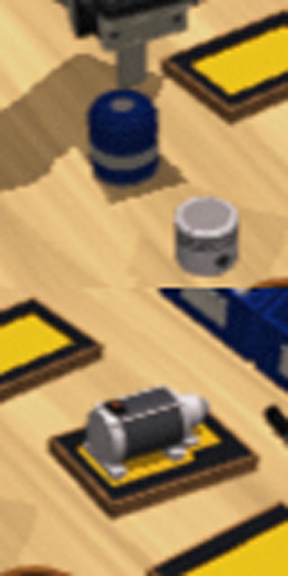

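The starter sits flat in its cut-out (lower half, (145,425)). The filter was nudged about 8 mm to -y, to roughly (0.441, 0.2125), and still stands upright. Go for it with the corrected position.

```bash
sed -i 's/filter=(.4394,.220,-14)/filter=(.4414,.2125,-4)/' h.py
python3 -m jog '[86,-0.25,0.05,0.3,0, 86,0,0,0.4,0, 86,0,0,0.4,0, 86,0,0,0,0]'; python3 -c "
from h import *
x,y,w=PARTS['filter'];plan(x,y,.014,-3.7)";python3 st.py
```

```text
clock: 22.58
position: [0.4414, 0.211, 0.0761]
ee_rot: [0.1, 3.133, -0.027]
force: [-0.3, -0.9, -0.0]
width: 0.935
t22.58 pos [0.4414 0.211  0.0761] yaw -3.6 tilt -1.000 | shift units [0.01 0.06 1.55] turn units 0.01 | w 85.8mm F [-0.3 -0.9 -0. ]
22.58 [0.4414 0.211  0.0761] toolz xy [ 0.0063 -0.0173] q [-0.62   0.406  0.066  2.066 -0.013  0.674  0.958] dq [ 0.   -0.03  0.   -0.03  0.    0.05 -0.  ]
```

```bash
python3 -m jog '[86,0.03,0.06,0.4,0, 86,0.03,0,0.4,0, 86,0,0,0.4,0, 86,0,0,0.25,0, 86,0,0,0,0]'; python3 -c "
from h import *
x,y,w=PARTS['filter'];plan(x,y,.014,-3.7)";python3 st.py
```

```text
clock: 23.0
position: [0.4423, 0.213, 0.018]
ee_rot: [0.102, 3.13, -0.025]
force: [-0.2, 0.4, 0.9]
width: 0.938
t23.00 pos [0.4423 0.213  0.018 ] yaw -3.7 tilt -1.000 | shift units [ 0.02 -0.01  0.1 ] turn units -0.00 | w 86.1mm F [-0.2  0.4  0.9]
23.0 [0.4423 0.213  0.018 ] toolz xy [ 0.0091 -0.0161] q [-0.615  0.505  0.057  2.106 -0.018  0.532  0.957] dq [ 0.   -0.01  0.   -0.01  0.    0.03  0.  ]
```

```bash
python3 -m jog '[50,0,0,0.05,0, 50,0,0,0,0,50,0,0,0,0,50,0,0,0,0,50,0,0,0,0,50,0,0,0,0,50,0,0,0,0]' 40; python3 st.py; python3 -m jog '[50,0,0,-0.2,0,50,0,0,-0.5,0,50,0,0,-0.6,0,50,0,0,-0.6,0,50,0,0,-0.4,0,50,0,0,0,0]'; python3 -c "
from h import *
x,y,w=SEATS['filter'];plan(x,y,.11,-3.7)";python3 st.py
```

```text
clock: 23.58
position: [0.4441, 0.2137, 0.019]
ee_rot: [0.103, 3.127, -0.022]
force: [-1.2, 0.1, -3.5]
width: 0.669
23.58 [0.4441 0.2137 0.019 ] toolz xy [ 0.0119 -0.0144] q [-0.615  0.504  0.058  2.104 -0.018  0.532  0.957] dq [-0.   -0.01  0.    0.    0.    0.   -0.  ]
clock: 24.08
position: [0.4408, 0.2137, 0.1158]
ee_rot: [0.103, 3.132, -0.027]
force: [0.3, 0.7, -3.3]
width: 0.667
t24.08 pos [0.4408 0.2137 0.1158] yaw -3.8 tilt -1.000 | shift units [ -5.74 -11.81   0.39] turn units -0.01 | w 61.3mm F [ 0.3  0.7 -3.3]
24.08 [0.4408 0.2137 0.1158] toolz xy [ 0.0074 -0.0173] q [-0.632  0.346  0.073  2.029 -0.009  0.771  0.948] dq [-0.    0.    0.    0.02 -0.   -0.03  0.  ]
```

```bash
python3 -m jog '[50,-0.2,-0.4,0,0,50,-0.4,-0.8,0,0,50,-0.4,-0.8,0,0,50,-0.4,-0.8,0,0,50,-0.4,-0.8,0,0,50,-0.4,-0.8,0,0,50,-0.4,-0.8,0,0,50,-0.4,-0.8,0,0,50,-0.4,-0.8,0,0,50,-0.4,-0.8,0,0,50,-0.4,-0.8,0,0,50,-0.4,-0.8,0,0,50,-0.4,-0.8,0,0,50,-0.4,-0.8,0,0,50,-0.2,-0.5,0,0,50,0,0,0,0,50,0,0,0,0]'; python3 -c "
from h import *
x,y,w=SEATS['filter'];plan(x,y,.06,-3.7)";python3 st.py
```

```text
clock: 25.5
position: [0.637, -0.2714, 0.1098]
ee_rot: [-0.088, -3.135, 0.023]
force: [-0.8, 1.1, -1.7]
width: 0.669
t25.50 pos [ 0.637  -0.2714  0.1098] yaw -3.2 tilt -1.000 | shift units [-0.05 -0.01  1.24] turn units 0.08 | w 61.4mm F [-0.8  1.1 -1.7]
25.5 [ 0.637  -0.2714  0.1098] toolz xy [-0.0061 -0.0147] q [ 0.217  0.643  0.162  1.524 -0.097  0.985  1.916] dq [ 0.04  0.03  0.02 -0.02  0.01 -0.    0.01]
```

```bash
python3 -m jog '[50,0,0,0.4,0,50,0,0,0.4,0,50,0,0,0.4,0,50,0,0,0.35,0,50,0,0,0,0]';python3 st.py; python3 -m jog '[50,0,0,0.12,0,50,0,0,0,0]'; python3 -m jog '[50,0,0,0.12,0,50,0,0,0,0]';python3 -c "
from h import *
x,y,w=SEATS['filter'];plan(x,y,.03,-3.7)";python3 st.py
```

```text
clock: 25.92
position: [0.6342, -0.2677, 0.0424]
ee_rot: [-0.085, -3.131, 0.018]
force: [-0.8, 1.4, -3.3]
width: 0.67
25.92 [ 0.6342 -0.2677  0.0424] toolz xy [-0.0097 -0.0115] q [ 0.223  0.713  0.148  1.58  -0.108  0.863  1.922] dq [-0.01 -0.02 -0.01  0.01 -0.    0.03 -0.01]
clock: 26.08
position: [0.6332, -0.265, 0.0364]
ee_rot: [-0.081, -3.128, 0.015]
force: [0.1, 0.1, -3.5]
width: 0.669
clock: 26.25
position: [0.6355, -0.265, 0.034]
ee_rot: [-0.08, -3.133, 0.018]
force: [-0.1, -0.6, -2.6]
width: 0.668
t26.25 pos [ 0.6355 -0.265   0.034 ] yaw -2.9 tilt -1.000 | shift units [-0.09 -0.19  0.1 ] turn units 0.13 | w 61.3mm F [-0.1 -0.6 -2.6]
26.25 [ 0.6355 -0.265   0.034 ] toolz xy [-0.0074 -0.0111] q [ 0.221  0.722  0.144  1.586 -0.11   0.845  1.923] dq [-0.01 -0.02 -0.   -0.01 -0.    0.02 -0.  ]
```

```bash
python3 -m jog '[50,-0.08,-0.2,0,0,50,0,0,0,0,50,0,0,0,0]';python3 st.py; python3 -m jog '[50,0,0,0.12,0,50,0,0,0,0]';  python3 - <<'E'
from h import *
x,y,w=SEATS['filter'];plan(x,y,.03,-3.7)
b=get_image('side')[210:275,315:405,::-1];b=cv2.resize(b,None,fx=7,fy=7,interpolation=cv2.INTER_CUBIC)
t=np.linspace(0,6.28,40)
for z,c in((.012,(255,255,0)),(.017,(255,0,255))):
    q=(proj('side',np.c_[x+.031*np.cos(t),y+.031*np.sin(t),0*t+z])-[315,210]+.5)*7;cv2.polylines(b,[q.astype(int)],True,c,1)
cv2.imwrite('pics/s9.png',b)
E
```

```text
clock: 26.5
position: [0.6398, -0.2737, 0.0359]
ee_rot: [-0.079, -3.136, 0.019]
force: [0.2, 0.2, -2.3]
width: 0.668
26.5 [ 0.6398 -0.2737  0.0359] toolz xy [-0.0046 -0.0117] q [ 0.232  0.728  0.144  1.567 -0.11   0.856  1.933] dq [ 0.02  0.    0.01 -0.02  0.01 -0.    0.  ]
clock: 26.67
position: [0.6399, -0.2745, 0.0311]
ee_rot: [-0.08, -3.137, 0.019]
force: [-0.3, 0.8, -2.7]
width: 0.668
t26.67 pos [ 0.6399 -0.2745  0.0311] yaw -2.9 tilt -1.000 | shift units [0.03 0.04 0.03] turn units 0.13 | w 61.3mm F [-0.3  0.8 -2.7]
```

View pics/s9.png

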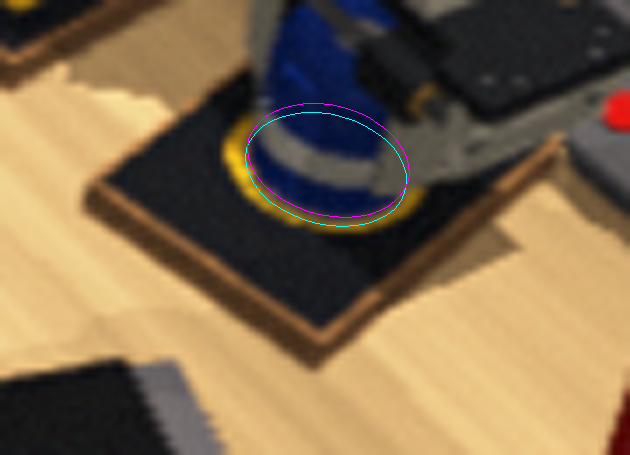

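The filter's lower edge is at (340,218) against (340,226) at floor level, so it's centred and about 3–4 mm up. Two more small steps, then release.

```bash
python3 -m jog '[50,0,0,0.1,0,50,0,0,0,0]'; python3 -m jog '[50,0,0,0.1,0,50,0,0,0,0]'; python3 st.py
```

```text
clock: 26.88
position: [0.6402, -0.2746, 0.0301]
ee_rot: [-0.08, -3.138, 0.019]
force: [-0.6, 0.7, -3.2]
width: 0.669
clock: 27.05
position: [0.6409, -0.2749, 0.0298]
ee_rot: [-0.081, -3.14, 0.019]
force: [0.6, -0.1, -3.2]
width: 0.668
27.05 [ 0.6409 -0.2749  0.0298] toolz xy [-0.0005 -0.0122] q [ 0.235  0.735  0.143  1.57  -0.112  0.841  1.935] dq [-0.   -0.02  0.   -0.    0.    0.01 -0.  ]
```

z stalls at 0.030, where the floor was predicted (0.031). Release and retreat.

```bash
python3 -m jog '[66,0,0,0,0,72,0,0,0,0,78,0,0,0,0,80,0,0,0,0]'; python3 -m jog '[82,0,0,-0.5,0,82,0,0,-0.7,0,82,0,0,-0.7,0,82,0,0,-0.6,0,82,0,0,-0.3,0,82,0,0,0,0]'; python3 -c "
from h import *
x,y,w=PARTS['caliper'];plan(x,y,.11,w)
x,y,w=PARTS['battery'];plan(x,y,.11,w)";python3 st.py
```

```text
clock: 27.38
position: [0.6417, -0.2751, 0.0301]
ee_rot: [0.08, 3.139, -0.02]
force: [-0.2, -0.1, 0.3]
width: 0.855
clock: 27.88
position: [0.64, -0.2727, 0.1423]
ee_rot: [-0.08, -3.136, 0.017]
force: [1.2, 0.3, -0.5]
width: 0.891
t27.88 pos [ 0.64   -0.2727  0.1423] yaw -2.9 tilt -1.000 | shift units [5.02 1.29 0.82] turn units 2.38 | w 81.8mm F [ 1.2  0.3 -0.5]
t27.88 pos [ 0.64   -0.2727  0.1423] yaw -2.9 tilt -1.000 | shift units [ 5.17 -2.32  0.86] turn units 2.48 | w 81.8mm F [ 1.2  0.3 -0.5]
27.88 [ 0.64   -0.2727  0.1423] toolz xy [-0.0052 -0.0109] q [ 0.219  0.617  0.165  1.482 -0.096  1.052  1.921] dq [-0.    0.    0.    0.01 -0.   -0.02  0.  ]
```

```bash
python3 -m jog '[82,0,0,0,0.8,82,0,0,0,0.8,82,0,0,0,0.8,82,0,0,0,0]';python3 -c "
from h import *
x,y,w=PARTS['caliper'];plan(x,y,.11,w)"
```

```text
clock: 28.22
position: [0.6399, -0.2727, 0.1401]
ee_rot: [-0.488, -3.1, 0.018]
force: [0.7, -1.0, -0.1]
width: 0.893
t28.22 pos [ 0.6399 -0.2727  0.1401] yaw -17.9 tilt -1.000 | shift units [ 5.18 -0.05  0.76] turn units -0.12 | w 82.0mm F [ 0.7 -1.  -0.1]
```

```bash
python3 -m jog '[82,0.3,0,0,0,82,0.55,0,0.1,0,82,0.55,0,0.1,0,82,0.55,0,0.1,0,82,0.55,0,0.1,0,82,0.55,0,0.1,0,82,0.55,0,0,0,82,0.55,0,0,0,82,0.4,0,0,0,82,0.3,0,0,0,82,0,0,0,0,82,0,0,0,0]';python3 -c "
from h import *
x,y,w=PARTS['caliper'];plan(x,y,.006,w)";python3 st.py
```

```text
clock: 29.22
position: [0.4402, -0.2107, 0.1079]
ee_rot: [-0.426, -3.094, 0.019]
force: [-0.3, -0.3, 0.5]
width: 0.894
t29.22 pos [ 0.4402 -0.2107  0.1079] yaw -15.7 tilt -1.000 | shift units [-0.08  0.03  2.55] turn units 0.25 | w 82.0mm F [-0.3 -0.3  0.5]
29.22 [ 0.4402 -0.2107  0.1079] toolz xy [-0.0195 -0.0093] q [ 0.156  0.363  0.218  2.04  -0.089  0.763  1.722] dq [ 0.01 -0.   -0.01  0.03  0.01 -0.01  0.02]
```

```bash
python3 -m jog '[82,-0.05,0.03,0.4,0.25,82,0,0,0.5,0,82,0,0,0.5,0,82,0,0,0.4,0,82,0,0,0,0]';python3 -c "
from h import *
x,y,w=PARTS['caliper'];plan(x,y,.01,w)";python3 st.py
```

```text
clock: 29.63
position: [0.4475, -0.2124, 0.0332]
ee_rot: [-0.455, -3.097, 0.021]
force: [-0.1, 0.9, 0.9]
width: 0.895
t29.63 pos [ 0.4475 -0.2124  0.0332] yaw -16.7 tilt -1.000 | shift units [ 0.14 -0.    0.58] turn units 0.08 | w 82.1mm F [-0.1  0.9  0.9]
29.63 [ 0.4475 -0.2124  0.0332] toolz xy [-0.0129 -0.0119] q [ 0.182  0.491  0.188  2.087 -0.132  0.583  1.739] dq [ 0.   -0.01 -0.   -0.04  0.01  0.04  0.  ]
```

```bash
python3 -m jog '[82,0.15,0,0.35,0.08,82,0,0,0.25,0,82,0,0,0,0]';python3 -c "
from h import *
x,y,w=PARTS['caliper'];plan(x,y,.01,w)";python3 -m jog '[44,0,0,0,0,44,0,0,0,0,44,0,0,0,0,44,0,0,0,0,44,0,0,0,0,44,0,0,0,0,44,0,0,0,0]' 45;python3 st.py
```

```text
clock: 29.88
position: [0.4443, -0.2118, 0.0082]
ee_rot: [-0.463, -3.097, 0.022]
force: [0.3, -0.5, -0.8]
width: 0.892
t29.88 pos [ 0.4443 -0.2118  0.0082] yaw -17.0 tilt -1.000 | shift units [ 0.06 -0.   -0.04] turn units 0.03 | w 81.9mm F [ 0.3 -0.5 -0.8]
clock: 30.47
position: [0.4465, -0.2133, 0.0107]
ee_rot: [-0.462, -3.1, 0.024]
force: [0.1, -0.2, -6.2]
width: 0.609
30.47 [ 0.4465 -0.2133  0.0107] toolz xy [-0.0091 -0.014 ] q [ 0.194  0.528  0.176  2.105 -0.144  0.523  1.747] dq [-0.   -0.   -0.01  0.   -0.    0.   -0.  ]
```

```bash
python3 -m jog '[44,0,0,-0.2,0,44,0,0,-0.5,0,44,0,0,-0.6,0,44,0,0,-0.6,-0.95,44,0,0,-0.4,-0.95,44,0,0,0,-0.95,44,0,0,0,-0.9,44,0,0,0,0]';python3 -c "
from h import *
x,y,w=SEATS['caliper'];plan(x+.003,y,.1,w)";python3 st.py
```

```text
clock: 31.13
position: [0.4446, -0.2092, 0.109]
ee_rot: [0.182, -3.121, 0.018]
force: [-0.4, -0.9, -5.8]
width: 0.608
t31.13 pos [ 0.4446 -0.2092  0.109 ] yaw 6.7 tilt -1.000 | shift units [-5.23  2.08  0.12] turn units 0.19 | w 55.8mm F [-0.4 -0.9 -5.8]
31.13 [ 0.4446 -0.2092  0.109 ] toolz xy [-0.0149 -0.0121] q [ 0.229  0.361  0.115  2.029 -0.035  0.764  2.049] dq [-0.01 -0.02  0.01  0.01 -0.01  0.01 -0.11]
```

```bash
python3 -m jog '[44,-0.3,0.1,0,0,44,-0.6,0.25,0,0,44,-0.6,0.25,0,0,44,-0.6,0.25,0,0,44,-0.6,0.25,0,0,44,-0.6,0.25,0,0,44,-0.6,0.25,0,0,44,-0.6,0.25,0,0,44,-0.4,0.15,0,0,44,-0.2,0,0,0,44,0,0,0,0,44,0,0,0,0]';python3 -c "
from h import *
x,y,w=SEATS['caliper'];plan(x+.003,y,.03,w)";python3 st.py
```

```text
clock: 32.13
position: [0.6454, -0.0961, 0.099]
ee_rot: [0.12, -3.112, 0.01]
force: [-1.1, 0.1, -6.1]
width: 0.606
t32.13 pos [ 0.6454 -0.0961  0.099 ] yaw 4.4 tilt -1.000 | shift units [ 0.04 -0.14  1.73] turn units -0.18 | w 55.6mm F [-1.1  0.1 -6.1]
32.13 [ 0.6454 -0.0961  0.099 ] toolz xy [-0.0275 -0.0075] q [-0.01   0.608  0.109  1.615 -0.065  0.949  1.767] dq [-0.02  0.02  0.01 -0.01 -0.01  0.   -0.03]
```

```bash
python3 -m jog '[44,0.04,-0.14,0.4,-0.18,44,0,0,0.4,0,44,0,0,0.4,0,44,0,0,0.2,0,44,0,0,0,0]';python3 -c "
from h import *
x,y,w=SEATS['caliper'];plan(x+.003,y,.022,w)";python3 st.py
```

```text
clock: 32.55
position: [0.6393, -0.1029, 0.0409]
ee_rot: [0.136, -3.108, 0.011]
force: [-0.7, -0.2, -6.4]
width: 0.608
t32.55 pos [ 0.6393 -0.1029  0.0409] yaw 5.0 tilt -0.999 | shift units [-0.1   0.01  0.47] turn units -0.08 | w 55.8mm F [-0.7 -0.2 -6.4]
32.55 [ 0.6393 -0.1029  0.0409] toolz xy [-0.0307 -0.0081] q [ 0.008  0.67   0.098  1.667 -0.067  0.837  1.79 ] dq [ 0.   -0.01  0.01  0.02  0.    0.02 -0.01]
```

```bash
python3 -m jog '[44,-0.1,0,0.2,0,44,0,0,0,0]';python3 -m jog '[44,-0.03,0,0.12,0,44,0,0,0,0]';python3 -m jog '[44,0,0,0.1,0,44,0,0,0,0]';python3 -c "
from h import *
x,y,w=SEATS['caliper'];plan(x+.003,y,.022,w)";python3 st.py
```

```text
clock: 32.72
position: [0.6424, -0.1031, 0.0327]
ee_rot: [0.133, -3.107, 0.011]
force: [-0.7, 0.1, -6.1]
width: 0.608
clock: 32.88
position: [0.6443, -0.1032, 0.0285]
ee_rot: [0.132, -3.108, 0.011]
force: [-0.7, 0.4, -6.5]
width: 0.606
clock: 33.05
position: [0.645, -0.1032, 0.025]
ee_rot: [0.132, -3.11, 0.011]
force: [0.6, -0.1, -6.2]
width: 0.608
t33.05 pos [ 0.645  -0.1032  0.025 ] yaw 4.9 tilt -1.000 | shift units [0.06 0.03 0.08] turn units -0.11 | w 55.8mm F [ 0.6 -0.1 -6.2]
33.05 [ 0.645  -0.1032  0.025 ] toolz xy [-0.0288 -0.0086] q [ 0.009  0.697  0.097  1.662 -0.07   0.814  1.788] dq [-0.   -0.02  0.   -0.02 -0.    0.01  0.  ]
```

```bash
python3 -m jog '[44,0.03,0,0.1,0,44,0,0,0,0]';python3 -m jog '[44,0.02,0,0.1,0,44,0,0,0,0]';python3 st.py;python3 -m jog '[44,0,0,0.1,0,44,0,0,0,0]';python3 st.py
```

```text
clock: 33.22
position: [0.6449, -0.1036, 0.0225]
ee_rot: [0.132, -3.113, 0.012]
force: [-0.6, -0.1, -6.5]
width: 0.604
clock: 33.38
position: [0.6459, -0.1037, 0.0229]
ee_rot: [0.132, -3.117, 0.012]
force: [-0.9, 0.2, -5.4]
width: 0.611
33.38 [ 0.6459 -0.1037  0.0229] toolz xy [-0.0212 -0.0084] q [ 0.01   0.697  0.096  1.668 -0.071  0.8    1.79 ] dq [ 0.   -0.03  0.   -0.02  0.    0.02 -0.  ]
clock: 33.55
position: [0.6473, -0.1039, 0.0223]
ee_rot: [0.131, -3.121, 0.012]
force: [-0.8, 0.4, -6.6]
width: 0.606
33.55 [ 0.6473 -0.1039  0.0223] toolz xy [-0.0171 -0.0084] q [ 0.011  0.698  0.095  1.669 -0.072  0.795  1.79 ] dq [ 0.   -0.02  0.   -0.01  0.    0.   -0.  ]
```

It stalls at 0.0225 (predicted 0.0215), so it's on the floor and levelling. Release.

```bash
python3 -m jog '[60,0.05,0,0,0,66,0,0,0,0,72,0,0,0,0,76,0,0,0,0]'; python3 -m jog '[76,0,0,-0.5,0,76,0,0,-0.7,0,76,0,0,-0.7,0,76,0,0,-0.6,0,76,0,0,-0.3,0.95,76,0,0,0,0.95,76,0,0,0,0.95,76,0,0,0,0.9,76,0,0,0,0]'; python3 -c "
from h import *
x,y,w=PARTS['battery'];plan(x,y,.13,w)";python3 st.py
```

```text
clock: 33.88
position: [0.6466, -0.1044, 0.023]
ee_rot: [0.131, -3.125, 0.013]
force: [-0.2, 0.2, 0.1]
width: 0.803
clock: 34.63
position: [0.6484, -0.1036, 0.1384]
ee_rot: [-0.508, -3.087, 0.017]
force: [0.5, -0.4, -0.1]
width: 0.83
t34.63 pos [ 0.6484 -0.1036  0.1384] yaw -18.7 tilt -1.000 | shift units [ 3.19 -7.72  0.35] turn units -0.15 | w 76.2mm F [ 0.5 -0.4 -0.1]
34.63 [ 0.6484 -0.1036  0.1384] toolz xy [-0.0148 -0.0087] q [-0.071  0.57   0.221  1.588 -0.128  1.012  1.43 ] dq [ 0.   -0.   -0.01 -0.    0.02 -0.    0.1 ]
```

```bash
python3 -m jog '[80,0.2,-0.4,0,0,80,0.35,-0.8,0.05,0,80,0.35,-0.8,0.05,0,80,0.35,-0.8,0.05,0,80,0.35,-0.8,0.05,0,80,0.35,-0.8,0.05,0,80,0.35,-0.8,0.05,0,80,0.35,-0.8,0.05,0,80,0.3,-0.8,0,0,80,0.2,-0.5,0,0,80,0.1,-0.2,0,0,80,0,0,0,0,80,0,0,0,0]'; python3 -c "
from h import *
x,y,w=PARTS['battery'];plan(x,y,.05,w)";python3 st.py
```

```text
clock: 35.72
position: [0.4259, -0.3566, 0.1251]
ee_rot: [-0.431, -3.098, 0.016]
force: [-0.2, 0.3, -1.0]
width: 0.872
t35.72 pos [ 0.4259 -0.3566  0.1251] yaw -15.8 tilt -1.000 | shift units [-0.07  0.07  1.88] turn units 0.33 | w 80.0mm F [-0.2  0.3 -1. ]
35.72 [ 0.4259 -0.3566  0.1251] toolz xy [-0.0154 -0.0081] q [ 0.412  0.433  0.243  1.871 -0.113  0.86   2.002] dq [ 0.01  0.   -0.01  0.    0.   -0.    0.01]
```

```bash
python3 -m jog '[80,-0.04,0.07,0.3,0.33,80,0,0,0.4,0,80,0,0,0.4,0,80,0,0,0.4,0,80,0,0,0.2,0,80,0,0,0,0]'; python3 -c "
from h import *
x,y,w=PARTS['battery'];plan(x,y,.014,w)";python3 st.py
```

```text
clock: 36.22
position: [0.4384, -0.3455, 0.055]
ee_rot: [-0.456, -3.101, 0.012]
force: [-1.4, -2.6, 0.7]
width: 0.87
t36.22 pos [ 0.4384 -0.3455  0.055 ] yaw -16.7 tilt -1.000 | shift units [ 0.16 -0.3   1.03] turn units 0.18 | w 79.9mm F [-1.4 -2.6  0.7]
36.22 [ 0.4384 -0.3455  0.055 ] toolz xy [-0.0086 -0.0063] q [ 0.41   0.53   0.215  1.925 -0.152  0.706  1.991] dq [-0.02  0.   -0.01 -0.01  0.    0.01 -0.  ]
```

```bash
python3 -m jog '[80,0.15,-0.3,0,0.18,80,0,0,0,0,80,0,0,0,0]'; python3 -c "
from h import *
x,y,w=PARTS['battery'];plan(x,y,.014,w)";python3 -m jog '[80,0.02,-0.03,0.4,0,80,0.02,-0.03,0.4,0,80,0,0,0.2,0,80,0,0,0,0]'; python3 -c "
from h import *
x,y,w=PARTS['battery'];plan(x,y,.014,w)";python3 st.py
```

```text
clock: 36.47
position: [0.4309, -0.354, 0.056]
ee_rot: [-0.481, -3.098, 0.01]
force: [-0.2, -0.6, -0.1]
width: 0.873
t36.47 pos [ 0.4309 -0.354   0.056 ] yaw -17.6 tilt -1.000 | shift units [ 0.04 -0.04  1.05] turn units 0.03 | w 80.1mm F [-0.2 -0.6 -0.1]
clock: 36.8
position: [0.4307, -0.358, 0.0187]
ee_rot: [0.483, 3.104, -0.014]
force: [0.2, 0.2, 0.1]
width: 0.87
t36.80 pos [ 0.4307 -0.358   0.0187] yaw -17.7 tilt -1.000 | shift units [0.08 0.05 0.12] turn units 0.02 | w 79.9mm F [0.2 0.2 0.1]
36.8 [ 0.4307 -0.358   0.0187] toolz xy [-0.0013 -0.0087] q [ 0.451  0.584  0.199  1.949 -0.175  0.621  2.021] dq [ 0.   -0.02  0.   -0.01  0.    0.02 -0.  ]
```

```bash
python3 -m jog '[80,0.05,0.03,0.12,0,80,0,0,0,0]'; python3 st.py; python3 -m jog '[44,0,0,0,0,44,0,0,0,0,44,0,0,0,0,44,0,0,0,0,44,0,0,0,0,44,0,0,0,0,44,0,0,0,0]' 45; python3 st.py; python3 -m jog '[44,0,0,-0.2,0,44,0,0,-0.5,0,44,0,0,-0.6,0,44,0,0,-0.6,0,44,0,0,-0.6,0,44,0,0,-0.3,0,44,0,0,0,0]'; python3 -c "
from h import *
x,y,w=SEATS['battery'];plan(x,y,.12,w)";python3 st.py
```

```text
clock: 36.97
position: [0.4294, -0.3564, 0.0144]
ee_rot: [0.484, 3.103, -0.014]
force: [-0.2, 0.3, -0.2]
width: 0.872
36.97 [ 0.4294 -0.3564  0.0144] toolz xy [-0.0006 -0.0089] q [ 0.451  0.588  0.196  1.957 -0.177  0.608  2.022] dq [-0.   -0.02  0.01 -0.03  0.    0.03 -0.  ]
clock: 37.55
position: [0.4305, -0.3566, 0.0164]
ee_rot: [0.483, 3.101, -0.015]
force: [-1.1, 0.1, -2.1]
width: 0.61
37.55 [ 0.4305 -0.3566  0.0164] toolz xy [ 0.0017 -0.0101] q [ 0.45   0.585  0.197  1.955 -0.177  0.61   2.022] dq [-0.  0.  0. -0. -0.  0.  0.]
clock: 38.13
position: [0.4263, -0.3527, 0.1321]
ee_rot: [-0.483, -3.097, 0.008]
force: [-0.3, -0.5, -5.2]
width: 0.606
t38.13 pos [ 0.4263 -0.3527  0.1321] yaw -17.7 tilt -1.000 | shift units [ 0.03 16.88  0.2 ] turn units -3.99 | w 55.7mm F [-0.3 -0.5 -5.2]
38.13 [ 0.4263 -0.3527  0.1321] toolz xy [-0.0078 -0.0039] q [ 0.405  0.419  0.25   1.872 -0.122  0.869  1.975] dq [-0.   -0.01  0.    0.01 -0.   -0.01 -0.  ]
```

```bash
python3 -m jog '[44,0,0,0,-0.8,44,0,0,0,-0.8,44,0,0,0,-0.8,44,0,0,0,-0.8,44,0,0,0,-0.7,44,0,0,0,0]'; python3 -c "
from h import *
x,y,w=SEATS['battery'];plan(x,y,.12,w)"
```

```text
clock: 38.63
position: [0.4236, -0.3503, 0.1296]
ee_rot: [0.185, -3.124, 0.0]
force: [0.9, 0.1, -4.4]
width: 0.607
t38.63 pos [ 0.4236 -0.3503  0.1296] yaw 6.8 tilt -1.000 | shift units [-7.03 15.31  0.16] turn units 0.10 | w 55.7mm F [ 0.9  0.1 -4.4]
```

```bash
python3 -m jog '[44,-0.2,0.4,0,0,44,-0.38,0.82,0,0,44,-0.38,0.82,0,0,44,-0.38,0.82,0,0,44,-0.38,0.82,0,0,44,-0.38,0.82,0,0,44,-0.38,0.82,0,0,44,-0.38,0.82,0,0,44,-0.38,0.82,0,0,44,-0.38,0.82,0,0,44,0,0,0,0,44,0,0,0,0]'; python3 -c "
from h import *
x,y,w=SEATS['battery'];plan(x,y,.12,w)";python3 st.py
```

```text
clock: 39.63
position: [0.5333, -0.0125, 0.1187]
ee_rot: [0.12, -3.115, -0.003]
force: [-0.9, -1.4, -3.9]
width: 0.61
t39.63 pos [ 0.5333 -0.0125  0.1187] yaw 4.4 tilt -1.000 | shift units [-3.    7.38 -0.09] turn units -0.30 | w 56.0mm F [-0.9 -1.4 -3.9]
39.63 [ 0.5333 -0.0125  0.1187] toolz xy [-0.0244  0.0008] q [-0.125  0.415  0.066  1.903 -0.039  0.849  1.61 ] dq [-0.08  0.02 -0.04 -0.02 -0.04 -0.01 -0.05]
```

```bash
python3 -m jog '[44,-0.2,0.4,-0.1,0,44,-0.38,0.82,-0.1,0,44,-0.38,0.82,0,0,44,-0.38,0.82,0,0,44,-0.38,0.82,0,0,44,-0.38,0.82,0,0,44,-0.38,0.82,0,0,44,-0.35,0.8,0,0,44,-0.2,0.5,0,-0.3,44,0,0.2,0,0,44,0,0,0,0,44,0,0,0,0]'; python3 -c "
from h import *
x,y,w=SEATS['battery'];plan(x,y,.06,w)";python3 st.py
```

```text
clock: 40.63
position: [0.6357, 0.2669, 0.1129]
ee_rot: [0.111, -3.1, 0.008]
force: [0.4, 0.3, -5.0]
width: 0.609
t40.63 pos [0.6357 0.2669 0.1129] yaw 4.1 tilt -0.999 | shift units [0.03 0.61 1.32] turn units -0.35 | w 55.9mm F [ 0.4  0.3 -5. ]
40.63 [0.6357 0.2669 0.1129] toolz xy [-0.0397 -0.0069] q [-0.498  0.655  0.048  1.479 -0.047  1.047  1.208] dq [-0.    0.01  0.01  0.01 -0.01 -0.   -0.01]
```

```bash
python3 -m jog '[44,-0.25,0.1,0,0,44,-0.25,0.1,0,0,44,-0.25,0.1,0,0,44,-0.25,0.1,0,0,44,-0.25,0.1,0,0,44,-0.25,0.1,0,0,44,0,0,0,0,44,0,0,0,0]'; python3 st.py; python3 -m jog '[44,0.75,0,0,0,44,0.75,0,0,-0.3,44,0,0,0,0,44,0,0,0,0]'; python3 st.py; python3 -c "
from h import *
x,y,w=SEATS['battery'];plan(x,y,.06,w)"
```

```text
clock: 41.3
position: [0.6949, 0.2716, 0.1078]
ee_rot: [0.069, -3.093, 0.03]
force: [-0.1, -0.5, -5.1]
width: 0.612
41.3 [0.6949 0.2716 0.1078] toolz xy [-0.0471 -0.0204] q [-0.48   0.758  0.068  1.293 -0.053  1.144  1.209] dq [ 0.02  0.    0.01  0.    0.   -0.   -0.  ]
clock: 41.63
position: [0.6307, 0.259, 0.1086]
ee_rot: [0.103, -3.087, 0.038]
force: [-0.0, -0.5, -4.2]
width: 0.608
41.63 [0.6307 0.259  0.1086] toolz xy [-0.0514 -0.0263] q [-0.502  0.659  0.056  1.486 -0.039  1.056  1.201] dq [-0.   -0.05 -0.01  0.1  -0.    0.    0.01]
t41.63 pos [0.6307 0.259  0.1086] yaw 3.9 tilt -0.998 | shift units [-0.11  0.82  1.19] turn units -0.39 | w 55.8mm F [-0.  -0.5 -4.2]
```

```bash
python3 -m jog '[44,-0.1,0.4,0.1,-0.4,44,-0.05,0.35,0.2,0,44,0,0,0.4,0,44,0,0,0.4,0,44,0,0,0,0,44,0,0,0,0]'; python3 st.py;  python3 -c "
from h import *
x,y,w=SEATS['battery'];plan(x+.002,y+.001,.03,w)"
```

```text
clock: 42.13
position: [0.633, 0.2888, 0.0627]
ee_rot: [0.161, -3.087, 0.035]
force: [0.4, 0.6, -5.1]
width: 0.61
42.13 [0.633  0.2888 0.0627] toolz xy [-0.0493 -0.0254] q [-0.529  0.725  0.042  1.482 -0.035  0.991  1.198] dq [-0.01  0.03 -0.    0.01 -0.   -0.01 -0.01]
t42.13 pos [0.633  0.2888 0.0627] yaw 6.0 tilt -0.998 | shift units [-0.04  0.1   0.82] turn units -0.04 | w 56.0mm F [ 0.4  0.6 -5.1]
```

Well aligned. Descend in steps until z stalls (expected near 0.028).

```bash
python3 -m jog '[44,-0.04,0.06,0.3,0,44,0,0,0.2,0,44,0,0,0,0]'; python3 -m jog '[44,-0.02,0.02,0.15,0,44,0,0,0,0]';python3 st.py;  python3 -c "
from h import *
x,y,w=SEATS['battery'];plan(x+.002,y+.001,.028,w)"
```

```text
clock: 42.38
position: [0.6345, 0.2918, 0.0418]
ee_rot: [0.159, -3.088, 0.034]
force: [0.4, -0.8, -5.5]
width: 0.605
clock: 42.55
position: [0.6352, 0.2925, 0.0351]
ee_rot: [0.158, -3.088, 0.034]
force: [-1.2, -0.7, -5.2]
width: 0.611
42.55 [0.6352 0.2925 0.0351] toolz xy [-0.0478 -0.0248] q [-0.531  0.76   0.041  1.491 -0.036  0.946  1.194] dq [ 0.   -0.02  0.   -0.02  0.    0.02 -0.  ]
t42.55 pos [0.6352 0.2925 0.0351] yaw 5.9 tilt -0.999 | shift units [ 0.06 -0.01  0.18] turn units -0.05 | w 56.1mm F [-1.2 -0.7 -5.2]
```

```bash
python3 -m jog '[44,0.06,0,0.12,0,44,0,0,0,0]'; python3 -m jog '[44,0.03,0,0.1,0,44,0,0,0,0]';python3 st.py; python3 -m jog '[44,0.03,0,0.1,0,44,0,0,0,0]'; python3 -m jog '[44,0.03,0,0.1,0,44,0,0,0,0]';python3 st.py
```

```text
clock: 42.72
position: [0.6336, 0.2925, 0.031]
ee_rot: [0.158, -3.091, 0.033]
force: [-1.2, -0.4, -5.1]
width: 0.61
clock: 42.88
position: [0.6332, 0.2925, 0.0292]
ee_rot: [0.158, -3.093, 0.031]
force: [-0.4, 0.2, -5.0]
width: 0.608
42.88 [0.6332 0.2925 0.0292] toolz xy [-0.0429 -0.0225] q [-0.532  0.761  0.04   1.505 -0.036  0.924  1.192] dq [ 0.   -0.01  0.   -0.01 -0.    0.01 -0.  ]
clock: 43.05
position: [0.6335, 0.2925, 0.0292]
ee_rot: [0.157, -3.098, 0.029]
force: [-2.1, -1.3, -5.5]
width: 0.605
clock: 43.22
position: [0.6335, 0.2926, 0.0289]
ee_rot: [0.156, -3.101, 0.026]
force: [-1.7, 0.0, -6.9]
width: 0.605
43.22 [0.6335 0.2926 0.0289] toolz xy [-0.0353 -0.0187] q [-0.533  0.757  0.04   1.514 -0.036  0.911  1.191] dq [-0.   -0.01 -0.   -0.    0.    0.01 -0.  ]
```

It's touching, and pressing levels it. A few more presses.

```bash
python3 -m jog '[44,0.03,0,0.1,0,44,0,0,0,0,44,0.03,0,0.1,0,44,0,0,0,0,44,0.03,0,0.1,0,44,0,0,0,0]'; python3 st.py;python3 -m jog '[44,0.03,0,0.1,0,44,0,0,0,0,44,0.03,0,0.1,0,44,0,0,0,0]'; python3 st.py
```

```text
clock: 43.72
position: [0.6337, 0.2926, 0.0283]
ee_rot: [0.154, -3.113, 0.019]
force: [-2.2, 0.2, -6.1]
width: 0.608
43.72 [0.6337 0.2926 0.0283] toolz xy [-0.0243 -0.0134] q [-0.533  0.752  0.04   1.527 -0.035  0.891  1.189] dq [ 0.   -0.01 -0.   -0.    0.    0.01 -0.  ]
clock: 44.05
position: [0.6339, 0.2927, 0.0279]
ee_rot: [0.153, -3.12, 0.014]
force: [-1.7, 0.4, -5.6]
width: 0.608
44.05 [0.6339 0.2927 0.0279] toolz xy [-0.0172 -0.01  ] q [-0.534  0.748  0.04   1.536 -0.035  0.878  1.187] dq [ 0.   -0.01  0.   -0.    0.    0.01 -0.  ]
```

Nearly level. Release, retreat and move the arm out of the view.

```bash
python3 -m jog '[60,0,0,0,0,66,0,0,0,0,72,0,0,0,0,76,0,0,0,0]'; python3 -m jog '[76,0,0,-0.5,0,76,0,0,-0.7,0,76,0,0,-0.7,0,76,0,0,-0.6,0,76,0,0,-0.5,0,76,0,0,0,0]'; python3 -m jog '[76,0.6,0.2,-0.2,0,76,0.8,0.5,-0.1,0,76,0.8,0.5,0,0,76,0.8,0.5,0,0,76,0.8,0.5,0,0,76,0.8,0.5,0,0,76,0.8,0.5,0,0,76,0.6,0.8,0,0,76,0.4,0.8,0,0,76,0.4,0.8,0,0,76,0.3,0.8,0,0,76,0,0,0,0]'
python3 - <<'E'
from h import *
st=np.array(SEATS['caliper'])
def panel(n,x,y,w,h,W,H,dr=True):
    c=cv2.resize(get_image(n)[y:y+h,x:x+w,::-1].copy(),(W,H),interpolation=cv2.INTER_CUBIC)
    if dr:
        for k in SEATS: draw(n,c,k,*SEATS[k],z0=.012,sc=W/w,off=(x,y))
    return c
a=panel('top',125,85,250,62,800,198);b=panel('side',215,100,180,90,800,400)
cv2.imwrite('pics/f.png',np.vstack([a,b]))
cv2.imwrite('pics/raw_top2.png',get_image('top')[:,:,::-1]);cv2.imwrite('pics/raw_side2.png',get_image('side')[:,:,::-1])
E
```

```text
clock: 44.38
position: [0.6342, 0.293, 0.0253]
ee_rot: [0.153, -3.121, 0.014]
force: [0.2, 0.1, -0.6]
width: 0.799
clock: 44.88
position: [0.6348, 0.2935, 0.1436]
ee_rot: [0.153, -3.114, 0.02]
force: [1.7, -0.1, 0.5]
width: 0.83
clock: 45.88
position: [0.3167, 0.5266, 0.1506]
ee_rot: [0.141, -3.116, 0.026]
force: [-1.2, 0.5, -0.2]
width: 0.83
```

View pics/f.png

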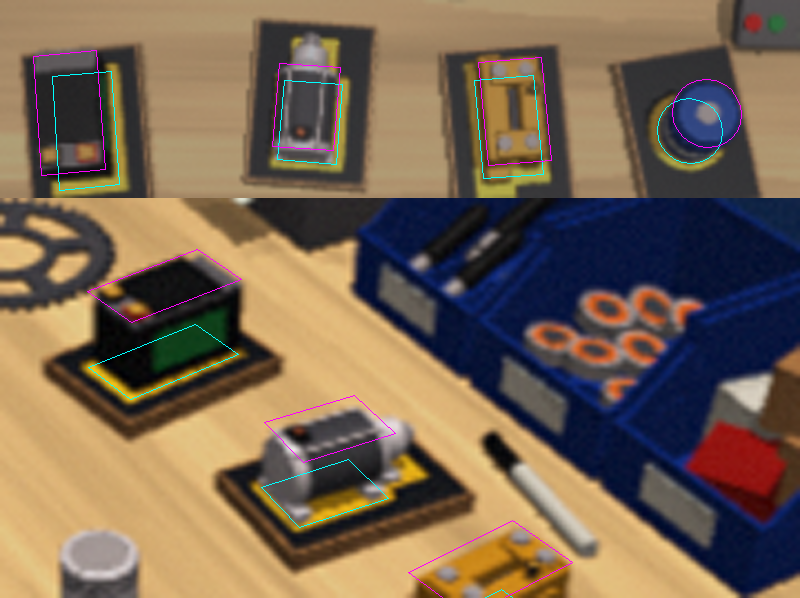

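All four parts match the seat overlays in the top view. The side view shows the battery at (165,320) and the starter at (330,450) flat in their cut-outs. One last look at the caliper and filter from the side, plus a piston and tape comparison.

Run:
```python
from h import *
r=cv2.imread('pics/raw_side2.png');x,y,w,h=270,165,130,100
c=cv2.resize(r[y:y+h,x:x+w],None,fx=6,fy=6,interpolation=cv2.INTER_CUBIC)
for k in('caliper','filter'): draw('side',c,k,*SEATS[k],z0=.012,sc=6,off=(x,y))
cv2.imwrite('pics/g.png',c)
a=cv2.imread('pics/raw_side0.png')
for n,(u,v,p,q) in dict(piston=(226,170,250,198),tape=(240,192,282,232)).items():
    t=a[v:q,u:p];s=cv2.matchTemplate(r[v-15:q+15,u-15:p+15],t,cv2.TM_CCOEFF_NORMED);print(n,np.array(cv2.minMaxLoc(s)[3])-15,s.max())
```

```text
piston [0 0] 0.9990545
tape [0 0] 0.99896294
```

View pics/g.png

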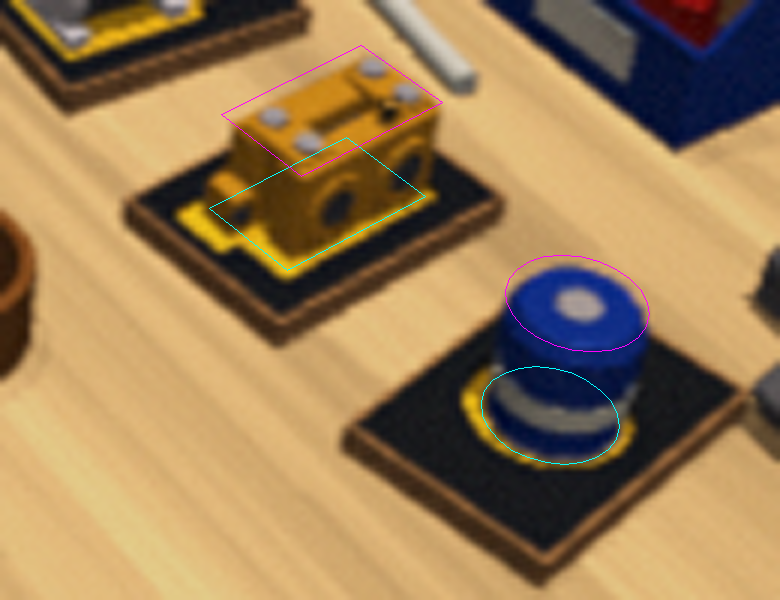

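Both stand inside their cut-outs, and the piston and tape haven't moved. The side view hints that the caliper sits some mm off its overlay, so I'll measure it and the others numerically in both views.

Run:
```python
from h import *
from scipy.optimize import minimize
# silhouette fit: gold / dark masks vs projected convex hull, start & end, both views -> (x,y,yaw) 
def hull(n,k,x,y,w,z0):
    m=np.zeros((384*4,512*4),'uint8');a,b,c,d,h=DIM[k];w=np.radians(w)
    boxes=[(a,b,c,d,h)]+([(-59,59,5.5,27.5,26)] if k=='caliper' else [])
    for a,b,c,d,h in boxes:
        P=np.array([(i*np.cos(w)-j*np.sin(w),i*np.sin(w)+j*np.cos(w),q) for q in(0,h) for i in(a,b) for j in(c,d)])/1000+[x,y,z0]
        cv2.fillConvexPoly(m,cv2.convexHull(((proj(n,P)+.5)*4).round().astype(np.int32)),255)
    return cv2.resize(m,(512,384),interpolation=cv2.INTER_AREA)/255.
def fit(k,tag,z0,g):
    M={}
    for n in('top','side'):
        im=cv2.imread(f'pics/raw_{n}{tag}.png').astype(int);B,G,Rr=im[...,0],im[...,1],im[...,2]
        hsv=cv2.cvtColor(im.astype('uint8'),cv2.COLOR_BGR2HSV).astype(int)
        near=cv2.dilate((hull(n,k,*g,z0)>0).astype('uint8'),np.ones((9,9)))>0
        wood=(hsv[...,0]>8)&(hsv[...,0]<20)&(hsv[...,1]<140)&(hsv[...,2]>70)
        gold=(hsv[...,0]>15)&(hsv[...,0]<24)&(hsv[...,1]>165)
        u=hull(n,k,*g,z0)>.9
        M[n]=(gold,near)
    f=lambda p:sum(((hull(n,k,p[0]/1e3,p[1]/1e3,p[2],z0)-cv2.morphologyEx(M[n][0].astype('uint8'),3,np.ones((7,7))))**2*M[n][1]).sum() for n in M)
    r=minimize(f,[g[0]*1e3,g[1]*1e3,g[2]],method='Nelder-Mead',options=dict(initial_simplex=[[g[0]*1e3+a,g[1]*1e3+b,g[2]+c] for a,b,c in((0,0,0),(6,0,0),(0,6,0),(0,0,6))]))
    print(k,tag,r.x.round(1),round(r.fun,1))
fit('caliper','0',0,PARTS['caliper']);fit('caliper','2',.012,SEATS['caliper'])
# bolts: grey spots on the top face
for n in('top','side'):
  for tag,z,(x,y,w) in(('0',.06,PARTS['caliper']),('2',.072,SEATS['caliper'])):
    im=cv2.imread(f'pics/raw_{n}{tag}.png');hsv=cv2.cvtColor(im,cv2.COLOR_BGR2HSV).astype(int)
    m=np.zeros((384,512),'uint8');ww=np.radians(w)
    P=np.array([(i*np.cos(ww)-j*np.sin(ww),i*np.sin(ww)+j*np.cos(ww),0) for i,j in((-44,-25),(44,-25),(44,25),(-44,25))])/1000+[x,y,z]
    cv2.fillConvexPoly(m,proj(n,P).round().astype(np.int32),1)
    v=np.clip(110-hsv[...,1],0,None)*(hsv[...,2]>110)*m
    ys,xs=np.nonzero(v);print(n,tag,len(xs),(ray(n,[[np.average(xs,weights=v[ys,xs]),np.average(ys,weights=v[ys,xs])]],z)[0][:2]-[x,y]).round(4))
```

```text
caliper 0 [ 442.4 -213.   -21.8] 954.2
caliper 2 [ 635.8 -104.9    7.9] 684.1
top 0 90 [-0.0021 -0.0053]
top 2 78 [ 0.0043 -0.0005]
side 0 63 [-0.0018 -0.0055]
side 2 49 [ 0.0053 -0.    ]
```

Both views agree that the caliper's bolt centre is about 5 mm from its seat at the right height, which is inside the 12 mm tolerance. Handing in.

```bash
python3 -c "
from cell import *
print(sign_off())"
```

```text
the job is handed in; nothing more can be done
None
```

I set the starter motor, oil filter, brake caliper and battery each into its own tray and handed the job in at about 46 s of the 83 s. No verdict was reported.

**Last checks**
- **All four parts:** the pictures show each one upright and released inside its own cut-out. They match the seat overlays to within a few mm.
- **Caliper:** this is the least centred. Its bolts put it about 5 mm off its point in both views, or up to 9 mm if my first position estimate was right (limit 12 mm). An outline fit I also tried was poor and disagreed by a few mm, so I did not rely on it.
- **Piston and tape roll:** both matched their starting image exactly, with zero pixel shift.

**What disagreed or went wrong**
- **Fingertip height:** the tips are about 25–30 mm higher than the TCP reading implies. Because of this, the first starter grips missed, and it stayed standing. I then set heights from the pictures and from where z stopped falling.
- **Tool drift:** the tool drifted in tilt and x during many small rows. My first try at the filter nudged it about 8 mm before I regripped it.
- **Force reading:** it did not show when a part touched the tray floor, so I judged contact from z stalling instead.

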